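Serving board out from under the stack, onto the warming plate

ROBOT

A 6-joint arm with a two-finger parallel gripper is mounted at the origin on a cart in front of the work surface, level with it; the furniture and walls round the work are solid. World frame = base frame: x ahead of the robot, y to its left, z up, the work surface at z = 0. Lengths are in m, angles in rad, forces in N, time in s.
With the tool pointing down it reaches from about 0.325 to 0.85 m from the base axis. Payload 15.5 kg.
Tool frame: the origin (TCP) lies between the finger pads; the fingertips stand ctrl.tcp_to_tips ahead of it and the grasp point (between the pads) lies 8 mm behind it (ctrl.tcp_to_tips is the distance from the TCP to the fingertips, in m); z points along the fingers, y is the direction in which the jaws open and shut (so a half turn about z gives the same grasp; the last joint's range is limited). The gripper opens to 91 mm and grips with 3 to 60 N. Pads are 32 mm wide; open, the fingers measure 118 mm over their backs; the gripper's body (76 mm by 178 mm) begins 60 mm behind the grasp point.
Start: joints at [1.107, 0.494, 1.345, -0, 1.302, -0.096], TCP at [0.225, 0.583, 0.203] pointing down, gripper open.
Joint ranges: [-2.91, 2.91], [-0.82, 2.16], [0.22, 2.67], [-1.22, 4.37], [0.12, 2.79], [-3.08, 3.08]. Speed limits (rad/s): [1.89, 1.89, 2.57, 3.01, 3.01, 3.01].

INTERFACE

Orientations are given as a unit quaternion [w, x, y, z].
In Python, from rig import state, viewer, ticket, ctrl gives the robot as it stands.
- The arm moves only by the tool step_arm, never from a script. Its argument "plan" is a list of rows, each a list of 3 entries, a list of its own where there are three numbers: the turn, a rotation vector about the world's x, y, z in rad, then the shift along the world's x, y, z in mm, then the finger opening in mm, from 0 to 91.2. A call has exactly 10 rows; each row shifts and turns the pose as measured when the row begins; what a row does not reach is not made up. A row lasts 1/12 s, in which the tool goes at most 41.7 mm and 7.16 degrees, less where a joint would pass 70% of its speed; a pose out of reach is approached as far as the arm can. A call is refused whole if a number of a shift passes 41.7 or a number of a turn 0.125, either way. A call with a gripper value outside its range is refused whole. The fingers move at their own pace and stop on an object; "grip_force" is the grip in N (left out, the last holds). Time passes only in rows, so rows that do not move let the fingers close, or fill a call up. It gives the time, the measured TCP pose, the force and the opening at its end, in the units of the state.
- state(): the state, without advancing time (a new reading comes with each control period).
- viewer.camera(name): name is "scene" or "top" or "wrist"; returns a dict with "color" (480x640x3 uint8, blue, green, red), "K" (3x3 intrinsics, pixels), "pose" (4x4, takes a point from camera to world coordinates); the wrist camera has in their place "tool_from_camera" (4x4, takes a point from camera to tool coordinates, whose origin is the TCP and whose axes are the flange's). Camera axes: x right, y up, looking along -z (the intrinsics and any distortion apply to the point x, -y, -z); pixel columns grow to the right and rows downward; lengths in m; the calibration is good to about 2 mm. A picture is of the moment at which its call begins: read the wrist's pose just before it. There is no depth.
- ticket.close_job(): hands the job in, once; it reports no verdict.
The state is a dict: "clock": time; "q": joint angles; "qvel": joint speeds; "joint_efforts": joint torques, N m; "ee_pos": TCP position; "tcp_rot": TCP orientation; "force": force on the tool from outside, world axes, zero at the start; "moment": the same for the moment, N m; "finger_gap": opening from 0.0 (shut) to 1.0 (fully open).
Only numpy, scipy, OpenCV 4.12 (cv2) and the standard library are available. Lean on these libraries where they do the work, as an engineer would, in place of code of your own. Each camera call takes 0.05 s, during which the arm holds its last target.

TASK

Slide the blue serving board out from under the tea carton and the bowl, through below the steel rail that holds them back; do not touch the carton or the bowl, and leave them standing on the worktop one on the other. Then lay the board flat and centred on the dark area of the warming plate, in line with the plate and with its handle sticking out at the left end, away from the switch (set it down, do not drop it), and only then flip the plate's switch over to the left, to on. Do not disturb the other things.

Things in the scene. Friction and masses are not known exactly. Their poses are not given: they have to be found in the camera images.
- rail: Smooth steel rail fixed to the worktop: bar 10 mm thick along its x, centre line 34 mm up (29 mm clear below), posts 10 mm thick at x = -60 and +60 mm, feet 20 mm wide. Origin under the bar's middle. The stack stands to -y (right), 5 to 14 mm off the bar; the board's handle sticks out under it to +y. Pull along +y: the carton comes along till the bar stops it, then the board slides on.
- serving_board: Loose blue glazed serving board, about 0.16 kg: a slab 90 (x) by 110 (y) by 10 mm with round corners, and a straight handle 26 mm wide (x) from y = +55 to +160 mm, 10 mm high, its outer 60 mm thickened to 16 mm. Origin: underside, centre of the slab; z up, y along the handle. Starts flat on the worktop under the carton.
- board_grip (a point): Point on the board's handle to hold it by: y = +140 mm, 8 mm above its underside.
- tea_carton: Loose black tea carton with a green leaf picture, 70 (x) by 143 (y) by 68 mm, 0.15 kg, lying lengthwise (its y along the board's y, within about 0.1 rad) on the board's slab. Origin: centre of its underside; z up. It comes down 10 mm to the worktop when the board is out.
- rice_bowl: Loose white bowl with small flowers, 115 mm across, 51 mm high, foot 72 mm across, 0.15 kg, standing upright on the carton. Origin: centre of its underside.
- warming_plate: White electric warming plate fixed to the worktop, 100 (x) by 190 (y) by 34 mm. Its dark flat heated area, 95 by 133 mm, 34 mm above the worktop, is the left (+y) part; the grey control strip, 46 mm wide, 33 mm high, is the right (-y) end. Origin: on the worktop under its centre; x away from the robot, y to its left end.
- plate_centre (a point): Centre of the heated area, on its top face (25 mm to +y of the plate's centre, 34 mm up). The board's slab is to lie centred on it, handle to the plate's +y.
- toggle (a joint): The plate's switch: a metal bat with a red ball tip, 38 mm long, 8 mm thick (ball 12 mm), on the control strip 69 mm to -y of the plate's centre, pivot 34 mm above the worktop. It swings in the plate's y: -0.42 rad (leaning right, -y) is off, +0.42 (leaning left, +y) is on. It snaps over by itself once past upright (0); under 2 N at the tip.
- toggle_tip (a point): Centre of the red ball on the switch bat, 32 mm from the pivot.
- salt_shaker: Bystander: grey salt shaker, 44 mm across, 90 mm high. Origin: centre of its underside. The three small ones stand in any order in a row behind the gap between stack and plate.
- pepper_mill: Bystander: dark wooden pepper mill, 58 mm across, 160 mm high. Origin: centre of its underside.
- spice_jar: Bystander: spice jar with red cap, 45 mm across, 106 mm high. Origin: centre of its underside.
- mug_tea: Bystander: striped mug, 83 by 116 by 100 mm, to the left of the plate. Origin: centre of its underside.
- tumbler: Bystander: clear tumbler upside down, 85 mm across, 94 mm high, at the back behind the row of small ones. Origin: centre of its underside.

How it is judged:
By the outcome, as a careful person would: the job done as asked, in the order asked, and still so for the second after the job is handed in, with the robot touching nothing.
It also fails if it takes over 61 s, if anything falls off the work surface, if the arm or the gripper's body presses on something with over 40 N, if the wrist force passes 120 N, or if a joint passes its speed limit or range.

## Working session

There is one attempt and no reset: what is moved stays moved. The work goes in short steps, Python scripts to look and compute and a tool call to move; the robot and the scene stay as the last step left them, time stands still between calls to the robot, and variables do not carry over. Pictures are saved under pics/ and viewed, and the job is handed in when it is done.

Besides the shell and the picture viewer there is one more tool, called after "Request:" as a command line: name --argument value ..., lists and objects as JSON in quotes. step_arm: Moves the arm, as the interface text tells. Its arguments: {"type":"object","properties":{"plan":{"type":"array","items":{"type":"array"}},"grip_force":{"type":"number"}},"required":["plan"]}

```bash
mkdir -p pics; ls; python3 - <<'E'
from rig import state, viewer, ticket, ctrl
import cv2
s=state();print(s)
print([a for a in dir(ctrl) if a[0]!='_'],ctrl.tcp_to_tips)
for n in("scene","top","wrist"):
    c=viewer.camera(n);cv2.imwrite(f"pics/{n}0.png",c["color"]);print(n,c["K"],c.get("pose",c.get("tool_from_camera")),[k for k in c])
E
```

```text
pics
{'clock': 0.0, 'q': array([ 1.10749877e+00,  4.94197194e-01,  1.34612079e+00,  6.62089601e-06,
        1.30248735e+00, -9.54964005e-02]), 'qvel': array([-1.00606385e-04, -5.49969149e-04, -8.84641785e-04,  1.33867042e-05,
        1.54280765e-03,  1.19456455e-04]), 'joint_efforts': array([-3.24532393e-04, -8.78847098e+01, -3.81848574e+01,  7.08398013e-02,
        5.31057827e-02, -7.91153570e-05]), 'ee_pos': array([0.22454806, 0.58285763, 0.20243306]), 'tcp_rot': array([-1.70282078e-04,  1.82866590e-01,  9.83137550e-01, -5.81948251e-04]), 'force': array([ 1.26471662, -0.58783738,  0.22982248]), 'moment': array([-0.06176117, -0.05524068,  0.027686  ]), 'finger_gap': 0.9986964933666643}
['PlanningError', 'tcp_to_tips'] 0.011
scene [[486.74672556   0.         317.04482552]
 [  0.         486.74672556 240.62456181]
 [  0.           0.           1.        ]] [[ 0.74889514  0.46875773 -0.4684253  -0.00769137]
 [-0.66268433  0.52721993 -0.53187275 -0.56283619]
 [-0.00235631  0.70873503  0.70547084  0.96226343]
 [ 0.          0.          0.          1.        ]] ['color', 'K', 'pose']
top [[449.4561133    0.         316.94651894]
 [  0.         449.4561133  240.15513747]
 [  0.           0.           1.        ]] [[ 0.01249665  0.98985675 -0.14151834  0.3790867 ]
 [-0.99978237  0.01000477 -0.01830606  0.1105405 ]
 [-0.01670452  0.14171631  0.98976636  1.51540334]
 [ 0.          0.          0.          1.        ]] ['color', 'K', 'pose']
wrist [[356.71734868   0.         320.84466266]
 [  0.         356.71734868 244.93625006]
 [  0.           0.           1.        ]] [[ 9.67815924e-05  9.69650073e-01  2.44496883e-01  6.89371754e-02]
 [ 9.99999904e-01 -1.98412068e-04  3.91042587e-04  1.37452349e-04]
 [ 4.27685605e-04  2.44496821e-01 -9.69649999e-01 -1.81180980e-01]
 [ 0.00000000e+00  0.00000000e+00  0.00000000e+00  1.00000000e+00]] ['color', 'K', 'tool_from_camera']
```

View pics/scene0.png

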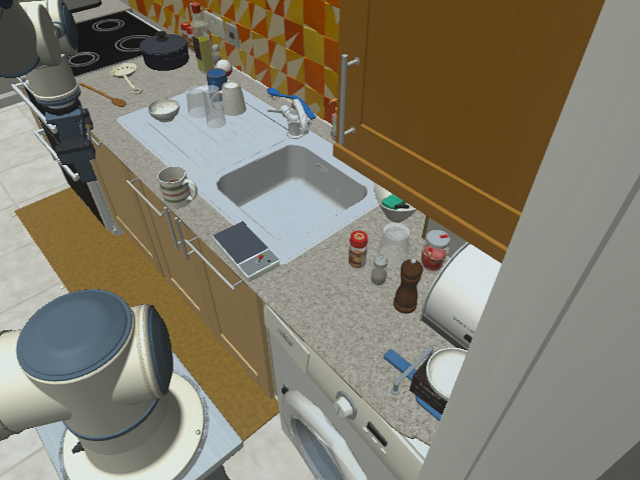

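View pics/top0.png

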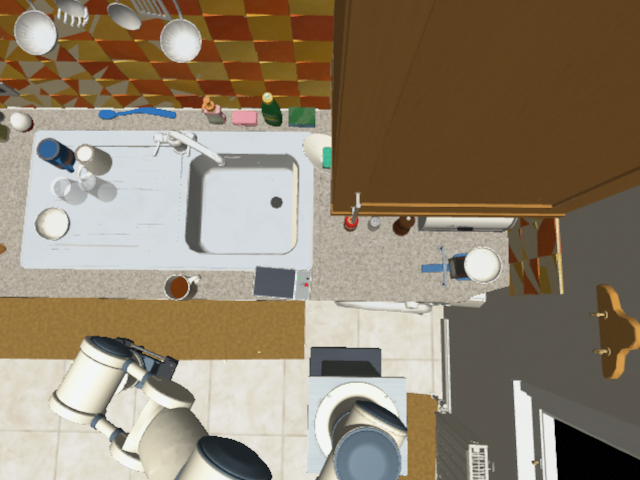

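View pics/wrist0.png

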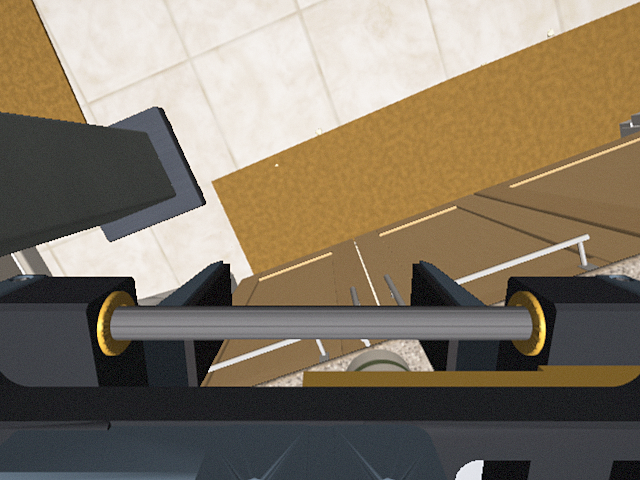

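```bash
cat > h.py <<'E'
import numpy as np,cv2
from scipy.spatial.transform import Rotation as R
from rig import state, viewer, ticket, ctrl
def pix2w(c,uv,z,pose=None):
    P=c["pose"] if pose is None else pose;K=c["K"]
    uv=np.atleast_2d(uv).astype(float)
    d=np.c_[(uv[:,0]-K[0,2])/K[0,0],-(uv[:,1]-K[1,2])/K[1,1],-np.ones(len(uv))]@P[:3,:3].T
    z=np.broadcast_to(z,len(uv))
    t=(z-P[2,3])/d[:,2]
    return P[:3,3]+d*t[:,None]
def w2pix(c,X,pose=None):
    P=c["pose"] if pose is None else pose;K=c["K"]
    p=(np.atleast_2d(X)-P[:3,3])@P[:3,:3]
    return np.c_[K[0,0]*p[:,0]/-p[:,2]+K[0,2],K[1,1]*p[:,1]/p[:,2]+K[1,2]]
def wristpose(s,c):
    q=s["tcp_rot"];T=np.eye(4);T[:3,:3]=R.from_quat([q[1],q[2],q[3],q[0]]).as_matrix();T[:3,3]=s["ee_pos"]
    return T@c["tool_from_camera"]
def crop(im,x0,y0,w,h,k,name):
    cv2.imwrite(name,cv2.resize(im[y0:y0+h,x0:x0+w],None,fx=k,fy=k,interpolation=cv2.INTER_CUBIC))
E
python3 - <<'E'
import cv2
from h import crop
t=cv2.imread('pics/top0.png');s=cv2.imread('pics/scene0.png')
crop(t,400,220,125,90,6,'pics/t_stack.png')
crop(t,240,250,80,60,10,'pics/t_plate.png')
crop(s,330,330,130,100,6,'pics/s_stack.png')
crop(s,200,210,100,75,8,'pics/s_plate.png')
E
```

```text
(no output)
```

View pics/t_stack.png

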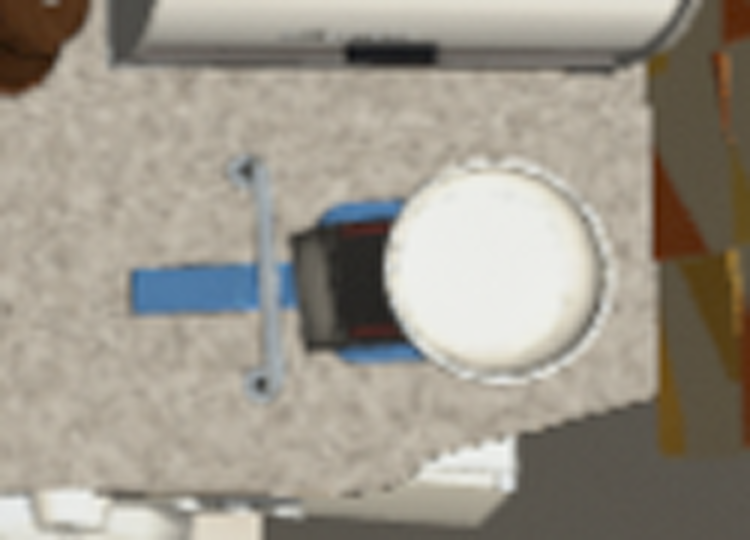

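View pics/t_plate.png

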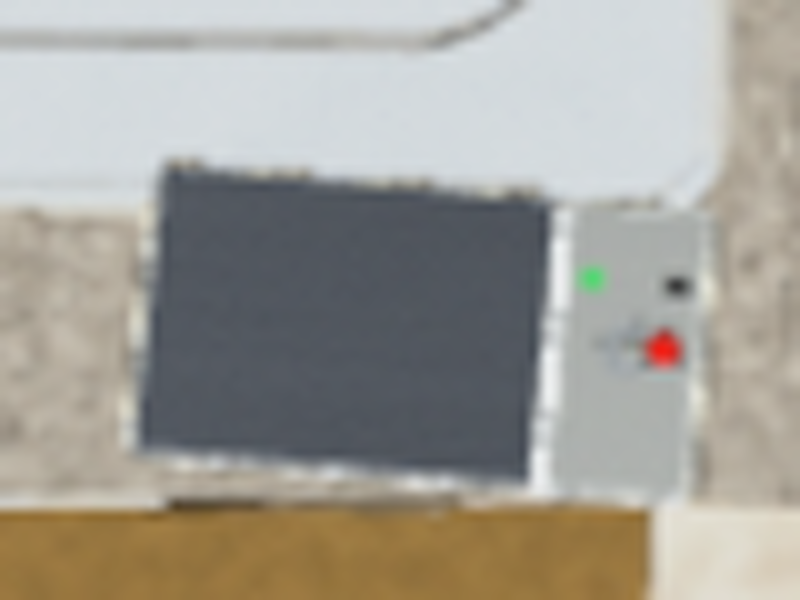

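View pics/s_stack.png

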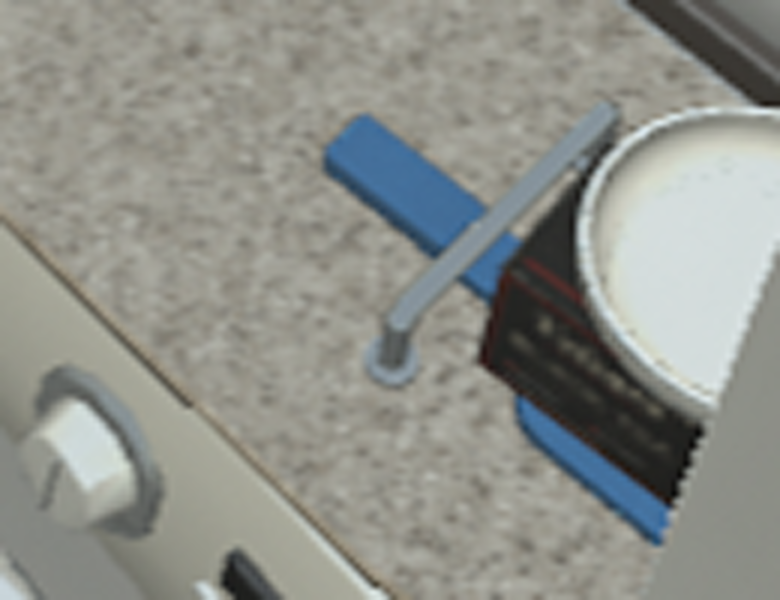

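View pics/s_plate.png

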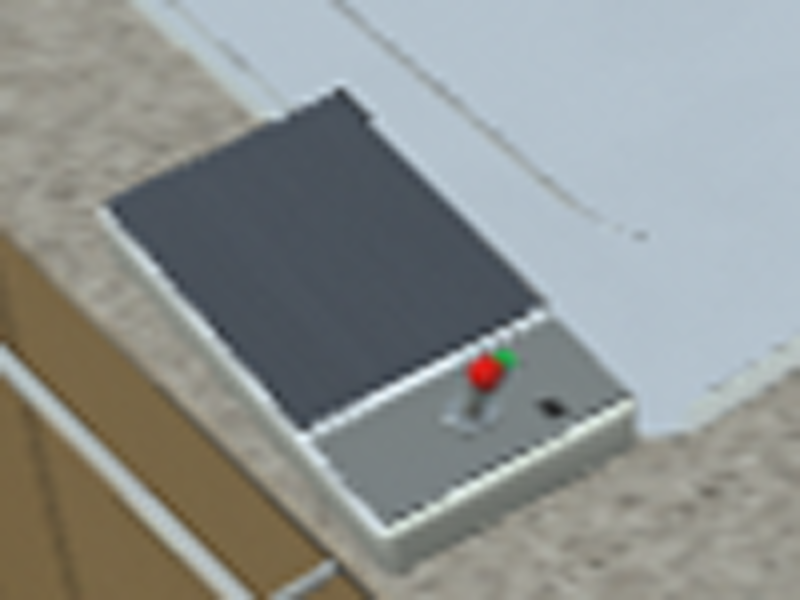

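```bash
cat > m.py <<'E'
from h import *
c=viewer.camera("top")
def m(n,pts,z,x0,y0,k,cc=c):
    p=(np.array(pts,float)+.5)/k-.5+[x0,y0]
    w=pix2w(cc,p,z);print(n,np.round(w[:,:2]*1000,1).tolist());return w
b=m('handle end corners',[(131,271),(134,313)],.016,400,220,6)
m('handle edges near bar (245)',[(245,263),(245,308)],.016,400,220,6)
m('slab edges',[(330,207),(395,202),(345,358),(415,360)],.010,400,220,6)
m('bar ends',[(258,165),(275,385)],.039,400,220,6)
m('carton top',[(293,238),(309,349)],.078,400,220,6)
m('bowl',[(497,270)],.129,400,220,6)
p=m('dark',[(165,167),(548,202),(527,482),(140,450)],.034,240,250,10)
print('dark c',p.mean(0),np.linalg.norm(p-np.roll(p,1,0),axis=1))
e=p[0]-p[1]+p[3]-p[2];print('yaw of plate y axis vs world y',np.arctan2(-e[0],e[1]))
m('tip',[(664,350)],.063,240,250,10)
s=viewer.camera("scene")
m('s handle end',[(362,115),(325,158)],.016,330,330,6,s)
m('s bar ends top',[(608,108),(398,325)],.039,330,330,6,s)
p=m('s dark',[(340,88),(546,303),(303,436),(102,206)],.034,200,210,8,s)
print('dark c',p.mean(0),np.linalg.norm(p-np.roll(p,1,0),axis=1))
e=p[0]-p[1]+p[3]-p[2];print(np.arctan2(-e[0],e[1]))
m('s tip',[(486,372)],.063,200,210,8,s)
# bystanders approx
for n,uv,z in [('jar',(351,222),.106),('salt',(375,223),.09),('mill',(404,224),.16),('mug',(178,288),.1)]:
    print(n,pix2w(c,uv,z)[0])
for n,uv,z in [('jar',(358,237),.106),('salt',(380,261),.09),('mill',(411,266),.16),('cab low corner',(335,150),.4),('cab',(505,262),.4)]:
    print('s',n,pix2w(s,uv,z)[0])
E
python3 m.py
```

```text
handle end corners [[514.2, -210.8], [490.9, -212.0]]
handle edges near bar (245) [[519.4, -273.9], [494.4, -273.3]]
slab edges [[551.8, -323.6], [555.0, -359.8], [467.7, -329.3], [467.1, -367.8]]
bar ends [[571.3, -276.6], [451.0, -282.5]]
carton top [[527.2, -283.9], [468.3, -290.6]]
bowl [[506.6, -373.4]]
dark [[501.6, 338.4], [491.4, 211.3], [399.7, 216.4], [408.5, 343.7]]
dark c [0.45030964 0.27746835 0.034     ] [0.09323968 0.12752783 0.09191854 0.12761866]
yaw of plate y axis vs world y -0.07463492260762228
tip [[442.0, 171.0]]
s handle end [[514.5, -217.0], [490.6, -220.4]]
s bar ends top [[571.5, -283.2], [448.7, -290.7]]
s dark [[503.7, 337.7], [493.5, 205.0], [398.4, 209.3], [408.2, 342.8]]
dark c [0.45095634 0.27367127 0.034     ] [0.09563551 0.13311437 0.09520226 0.13385629]
-0.07532634009081722
s tip [[444.9, 169.2]]
jar [0.64006536 0.02895036 0.106     ]
salt [ 0.64048708 -0.04904421  0.09      ]
mill [ 0.62538414 -0.12952881  0.16      ]
mug [0.42479621 0.57255544 0.1       ]
s jar [0.64628521 0.0240366  0.106     ]
s salt [ 0.63948642 -0.05984685  0.09      ]
s mill [ 0.62790467 -0.15626749  0.16      ]
s cab low corner [0.5641033  0.03078008 0.4       ]
s cab [ 0.55420441 -0.37008422  0.4       ]
```

Request:
step_arm --plan '[[[0,0,-0.057],[13,-39.5,0],91],[[0,0,-0.057],[13,-39.5,0],91],[[0,0,-0.057],[13,-39.5,0],91],[[0,0,-0.057],[13,-39.5,0],91],[[0,0,-0.057],[13,-39.5,0],91],[[0,0,-0.057],[13,-39.5,0],91],[[0,0,-0.057],[13,-39.5,0],91],[[0,0,-0.057],[13,-39.5,0],91],[[0,0,-0.057],[13,-39.5,0],91],[[0,0,-0.057],[13,-39.5,0],91]]'

```text
clock: 1.08
ee_pos: [0.3501, 0.1886, 0.2016]
tcp_rot: [0.001, 0.458, 0.889, 0.002]
force: [1.5, 0.2, -0.8]
finger_gap: 0.996
```

```bash
python3 - <<'E'
from h import *
s=state();c=viewer.camera("wrist");P=wristpose(s,c);cv2.imwrite("pics/w1.png",c["color"]);np.savez("w1.npz",P=P,K=c["K"])
print(P[:3,3],s["ee_pos"])
E
```

```text
[0.30942726 0.24415756 0.3828144 ] [0.35012802 0.18860406 0.2016151 ]
```

View pics/w1.png

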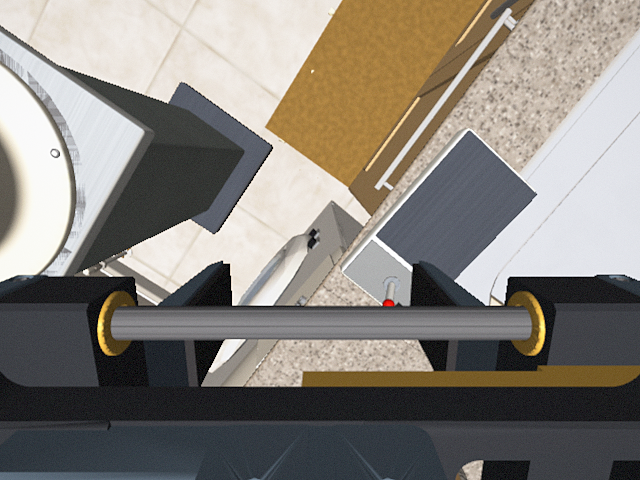

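Request:
step_arm --plan '[[[0,0,-0.055],[14,-39,0],91],[[0,0,-0.055],[14,-39,0],91],[[0,0,-0.055],[14,-39,0],91],[[0,0,-0.055],[14,-39,0],91],[[0,0,-0.055],[14,-39,0],91],[[0,0,-0.055],[14,-39,0],91],[[0,0,-0.055],[14,-39,0],91],[[0,0,-0.055],[14,-39,0],91],[[0,0,-0.055],[14,-39,0],91],[[0,0,-0.055],[14,-39,0],91]]'

```text
clock: 1.97
ee_pos: [0.4867, -0.2046, 0.2031]
tcp_rot: [0.003, 0.694, 0.72, 0.002]
force: [1.0, 0.7, -0.0]
finger_gap: 0.998
```

```bash
python3 - <<'E'
from h import *
s=state();c=viewer.camera("wrist");P=wristpose(s,c);cv2.imwrite("pics/w2.png",c["color"]);np.savez("w2.npz",P=P,K=c["K"])
print(P[:3,3],s["ee_pos"],s["q"])
im=cv2.imread("pics/w1.png");crop(im,340,110,210,157,3.8,"pics/w1c.png")
E
```

```text
[ 0.48230106 -0.13560785  0.38413915] [ 0.48665789 -0.20458288  0.20310903] [-0.51253243  0.35363721  1.58995915  0.00223657  1.19052524 -0.54969099]
```

View pics/w2.png

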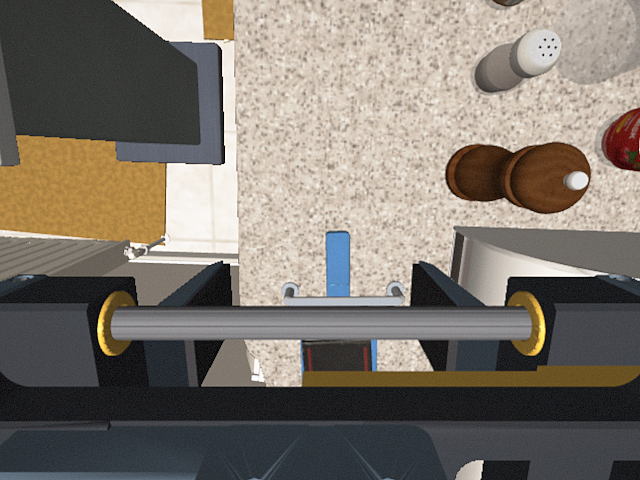

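View pics/w1c.png

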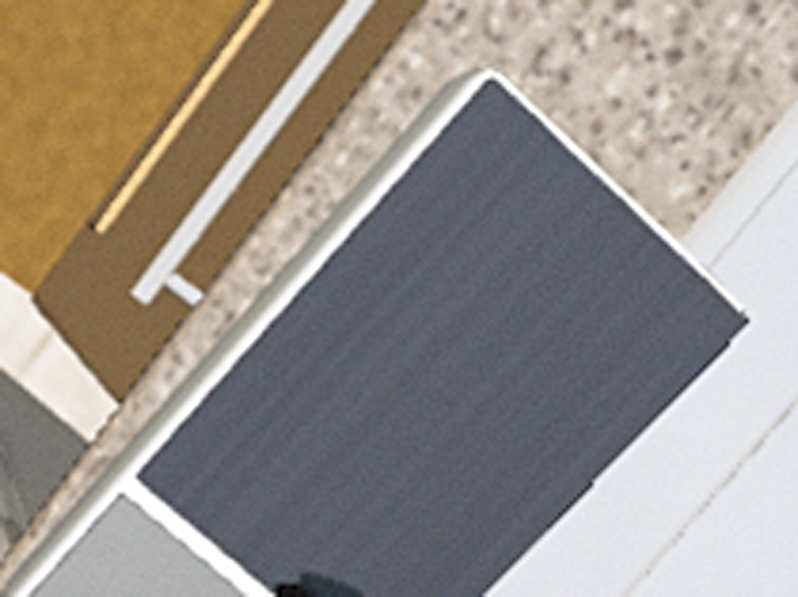

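```bash
python3 - <<'E'
from h import *
im=cv2.imread("pics/w2.png");crop(im,270,215,150,95,5.3,"pics/w2c.png");crop(im,420,10,200,220,2.7,"pics/w2d.png")
z=np.load("w1.npz");c={"K":z["K"],"pose":z["P"]}
p=(np.array([(490,78),(748,322),(139,477)],float)+.5)/3.8-.5+[340,110]
w=pix2w(c,p,.034);print(w)
y=w[0]-w[2];x=w[1]-w[0]
print('len',np.linalg.norm(y),np.linalg.norm(x),'yaw',np.arctan2(-y[0],y[1]),np.arctan2(x[1],x[0]),'centre',(w[1]+w[2])/2)
print('tip',pix2w(c,(388,303),.063))
E
```

```text
[[0.4098719  0.34342484 0.034     ]
 [0.50353473 0.33678028 0.034     ]
 [0.40090665 0.21376548 0.034     ]]
len 0.1299689362644841 0.09389821954148025 yaw -0.06903476377276034 -0.07082260315180935 centre [0.45222069 0.27527288 0.034     ]
tip [[0.44355326 0.16976213 0.063     ]]
```

View pics/w2c.png

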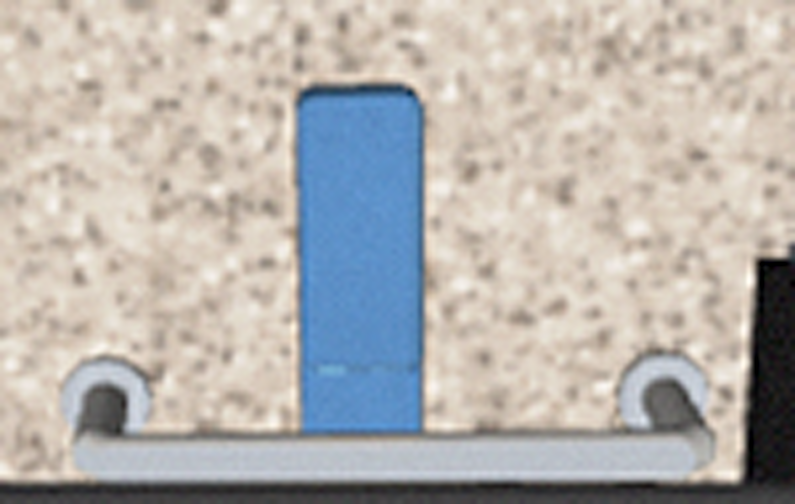

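View pics/w2d.png

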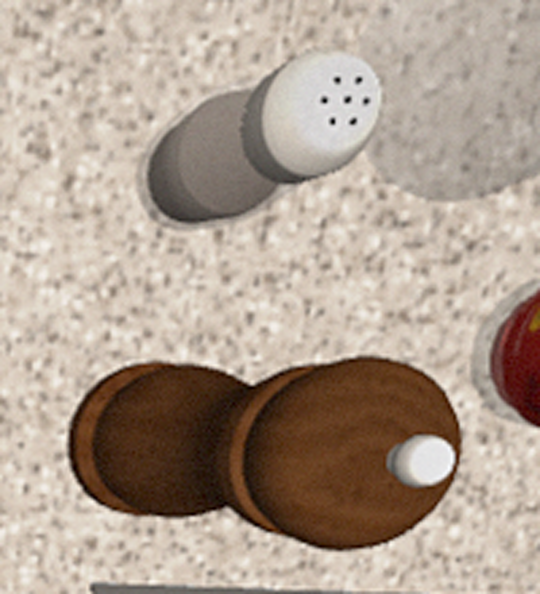

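```bash
python3 - <<'E'
from h import *
z=np.load("w2.npz");c={"K":z["K"],"pose":z["P"]}
f=lambda p,h,k=5.3,o=(270,215):pix2w(c,(np.array(p,float)+.5)/k-.5+list(o),h)[:,:2]*1000
print('handle end',f([(298,95),(420,95),(360,86)],.016)); print('edges lower z16',f([(302,360),(422,360)],.016)); print('step',f([(360,370)],.013))
print('under bar z10',f([(303,428),(422,428)],.010))
print('feet',f([(106,395),(663,395)],.003)); print('bar top edge corners',f([(75,456),(712,442)],.036))
print('bar near edge',f([(115,436),(690,436)],.037))
print('mill base left',f([(72,440),(165,362),(165,515)],[.01,.02,.02],2.7,(420,10)))
print('mill head left',f([(235,450),(340,357),(340,548)],[.10,.12,.12],2.7,(420,10)))
E
```

```text
handle end [[ 493.42521134 -215.36435093]
 [ 517.72761573 -214.52072322]
 [ 505.68454357 -213.10589529]]
edges lower z16 [[ 496.48242367 -271.25661416]
 [ 521.26442533 -270.42662905]]
step [[ 508.77621415 -274.16609568]]
under bar z10 [[ 497.54230543 -288.72120801]
 [ 522.75590534 -287.88504322]]
feet [[ 455.25465494 -285.41310513]
 [ 574.95115364 -281.42442361]]
bar top edge corners [[ 451.66693104 -285.4947847 ]
 [ 577.50457284 -278.36060173]]
bar near edge [[ 459.56232551 -280.57907554]
 [ 572.76878274 -276.82919955]]
mill base left [[ 615.42769639 -149.19867887]
 [ 642.45400836 -119.76675224]
 [ 650.68324457 -175.38211581]]
mill head left [[ 631.3612917  -147.06110895]
 [ 644.77625044 -121.1428289 ]
 [ 654.59732361 -171.86302604]]
```

Request:
step_arm --plan '[[[0,0,0.013],[4,-7,-25],91],[[0,0,0.013],[4,-7,-35],91],[[0,0,0],[4,-7,-35],91],[[0,0,0],[4,-6,-30],91],[[0,0,0],[3,-3,-25],91],[[0,0,0],[0,0,-15],91],[[0,0,0],[0,0,-5],91],[[0,0,0],[0,0,0],91],[[0,0,0],[0,0,0],91],[[0,0,0],[0,0,0],91]]' --grip_force 20

```text
clock: 2.85
ee_pos: [0.5123, -0.2484, 0.0278]
tcp_rot: [0.009, 0.689, 0.725, 0.002]
force: [0.8, 0.0, -0.1]
finger_gap: 0.997
```

```bash
python3 - <<'E'
from h import *
s=state();c=viewer.camera("wrist");cv2.imwrite("pics/w3.png",c["color"]);print(s["ee_pos"],s["force"])
E
```

```text
[ 0.51226631 -0.24838172  0.02782015] [ 0.80024842  0.02061536 -0.11580941]
```

View pics/w3.png

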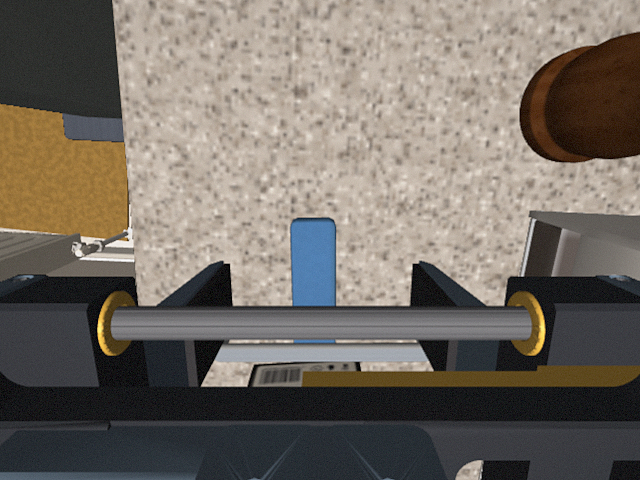

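```bash
cat >> h.py <<'E'
def status(s=None):
    s=s or state();q=s["tcp_rot"];M=R.from_quat([q[1],q[2],q[3],q[0]]).as_matrix()
    yaw=np.arctan2(M[1,0],M[0,0]);z=M[:,2]
    print('t %.2f'%s["clock"],'pos',np.round(s["ee_pos"]*1000,1),'toolx yaw-90deg %.4f'%(yaw-np.pi/2),'fix tilt rx %.4f ry %.4f'%(-z[1],z[0]),'F',np.round(s["force"],1),'gap mm %.1f'%(s["finger_gap"]*91.2))
E
python3 - <<'E'
from h import *
s=state();status(s);c=viewer.camera("wrist");P=wristpose(s,c)
w=pix2w(c,[(313.5,217.5),(291,265),(336,265),(293,300),(336.5,300)],.016,P);print(w*1000)
E
```

```text
t 2.90 pos [ 512.5 -248.5   28.1] toolx yaw-90deg 0.0501 fix tilt rx 0.0096 ry 0.0174 F [0.3 0.1 0.2] gap mm 91.1
[[ 506.49959175 -213.29211134   16.        ]
 [ 495.0153173  -241.10031821   16.        ]
 [ 520.47202491 -239.96255633   16.        ]
 [ 496.79504742 -262.38544633   16.        ]
 [ 522.070986   -261.30495804   16.        ]]
```

Request:
step_arm --plan '[[[0.005,0.009,0.006],[-2.5,6.5,-3],91],[[0.005,0.009,0.006],[-2.5,6.5,-4],91],[[0,0,0],[0,0,-4],91],[[0,0,0],[0,0,-3],91],[[0,0,0],[0,0,0],60],[[0,0,0],[0,0,0],40],[[0,0,0],[0,0,0],35],[[0,0,0],[0,0,0],35],[[0,0,0],[0,0,0],35],[[0,0,0],[0,0,0],35]]' --grip_force 20

```text
clock: 3.78
ee_pos: [0.5083, -0.2345, 0.0153]
tcp_rot: [0.001, 0.684, 0.729, 0.0]
force: [-1.8, 0.6, 0.8]
finger_gap: 0.593
```

```bash
python3 - <<'E'
from h import *
s=state();status(s)
E
```

```text
t 3.78 pos [ 508.3 -234.5   15.3] toolx yaw-90deg 0.0641 fix tilt rx 0.0008 ry 0.0014 F [-1.8  0.6  0.8] gap mm 54.0
```

Request:
step_arm --plan '[[[0,0,0],[-0.5,0,-1.5],35],[[0,0,0],[0,0,0],35],[[0,0,0],[0,0,0],22],[[0,0,0],[0,0,0],20],[[0,0,0],[0,0,0],20],[[0,0,0],[0,0,0],20],[[0,0,0],[0,0,0],20],[[0,0,0],[0,0,0],20],[[0,0,0],[0,0,0],20],[[0,0,0],[0,0,0],20]]' --grip_force 40

```text
clock: 4.62
ee_pos: [0.5078, -0.2348, 0.0139]
tcp_rot: [0.001, 0.684, 0.729, 0.0]
force: [0.6, -0.3, -0.0]
finger_gap: 0.217
```

```bash
python3 - <<'E'
from h import *
s=state();status(s);c=viewer.camera("wrist");cv2.imwrite("pics/w4.png",c["color"])
E
```

```text
t 4.62 pos [ 507.8 -234.8   13.9] toolx yaw-90deg 0.0638 fix tilt rx 0.0011 ry 0.0018 F [ 0.6 -0.3 -0. ] gap mm 19.7
```

View pics/w4.png

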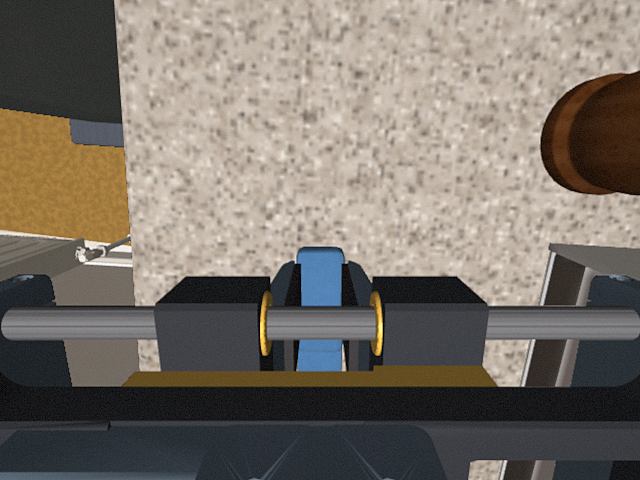

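Request:
step_arm --plan '[[[0,0,0],[0,0,0],10],[[0,0,0],[0,0,0],10],[[0,0,0],[0,0,0],10],[[0,0,0],[0.5,2,0],10],[[0,0,0],[0.5,3,0],10],[[0,0,0],[0.5,3,0],10],[[0,0,0],[0.5,3,0],10],[[0,0,0],[0.5,3,0],10],[[0,0,0],[0,0,0],10],[[0,0,0],[0,0,0],10]]' --grip_force 40

```text
clock: 5.5
ee_pos: [0.5106, -0.2188, 0.0139]
tcp_rot: [0.001, 0.684, 0.729, 0.0]
force: [0.8, -1.0, 0.1]
finger_gap: 0.11
```

```bash
python3 - <<'E'
from h import *
s=state();status(s);c=viewer.camera("top");cv2.imwrite("pics/t5.png",c["color"])
crop(c["color"],400,220,125,90,6,'pics/t5c.png')
E
```

```text
t 5.50 pos [ 510.6 -218.8   13.9] toolx yaw-90deg 0.0641 fix tilt rx 0.0010 ry 0.0018 F [ 0.8 -1.   0.1] gap mm 10.0
```

View pics/t5c.png

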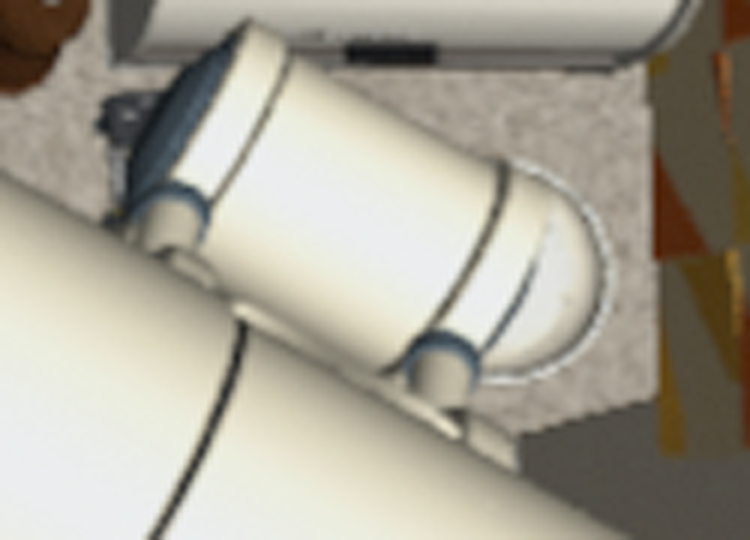

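```bash
python3 - <<'E'
from h import *
s=state();c=viewer.camera("wrist");cv2.imwrite("pics/w5.png",c["color"])
crop(c["color"],220,200,200,150,4,"pics/w5c.png")
c=viewer.camera("scene");cv2.imwrite("pics/s5.png",c["color"]);crop(c["color"],300,300,160,120,5,"pics/s5c.png")
E
```

```text
(no output)
```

View pics/w5c.png

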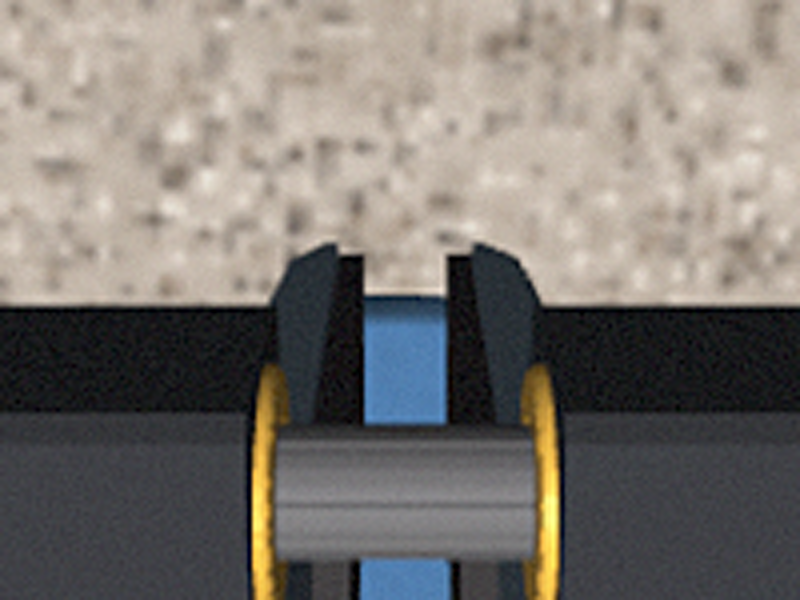

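View pics/s5c.png

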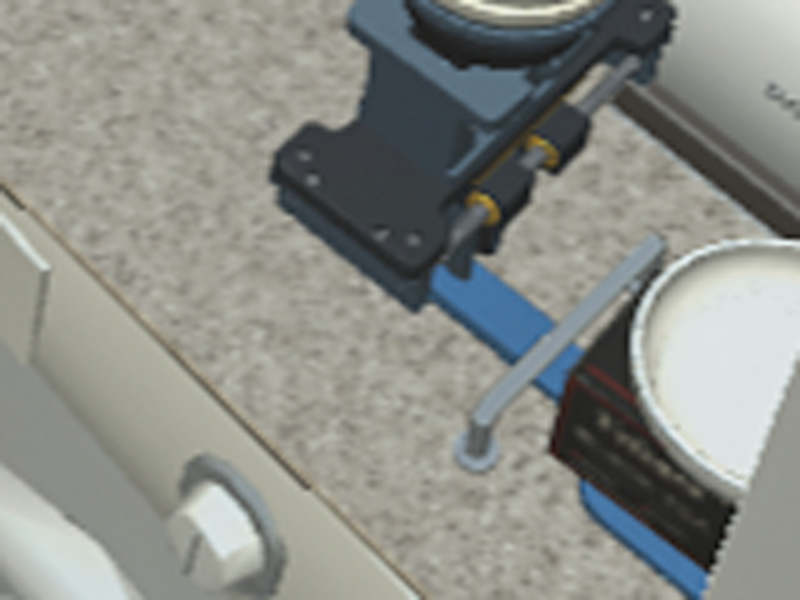

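```bash
python3 - <<'E'
from h import *
s=state();c=viewer.camera("wrist");T=c["tool_from_camera"]
for x in(-.016,.016):
  for z in (-.02,0,.011,.02): print(x,z,w2pix(c,[[x,.005,z],[x,-.005,z]],T).round(1).tolist())
im=cv2.imread("pics/w4.png");crop(im,220,230,200,150,4,"pics/w4c.png")
E
```

```text
-0.016 -0.02 [[331.7, 331.1], [311.5, 331.1]]
-0.016 0 [[330.6, 313.7], [312.4, 313.7]]
-0.016 0.011 [[330.1, 305.5], [312.9, 305.5]]
-0.016 0.02 [[329.7, 299.4], [313.2, 299.4]]
0.016 -0.02 [[332.2, 269.6], [311.1, 269.7]]
0.016 0 [[331.0, 257.9], [312.1, 257.9]]
0.016 0.011 [[330.5, 252.4], [312.6, 252.4]]
0.016 0.02 [[330.1, 248.3], [312.9, 248.3]]
```

View pics/w4c.png

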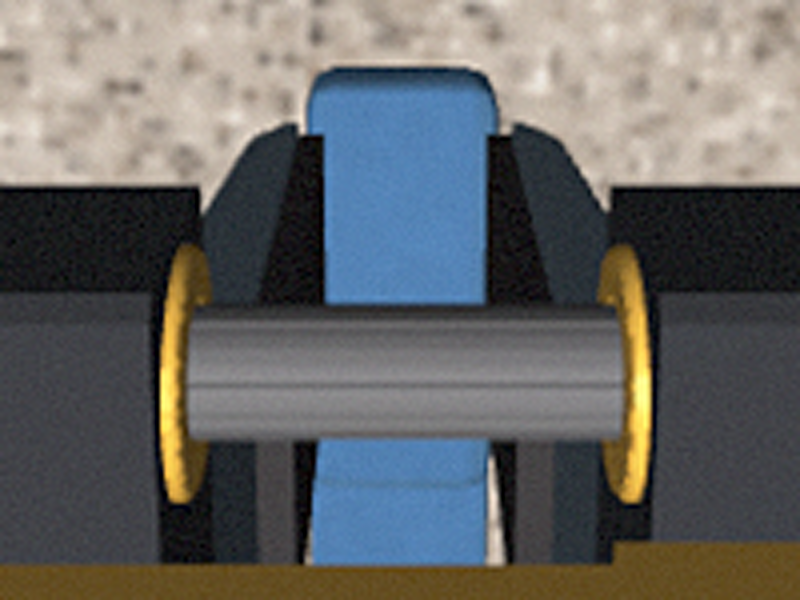

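Request:
step_arm --plan '[[[0,0,0],[0,0,0],60],[[0,0,0],[0,0,0],60],[[0,0,0],[-1,-4,0],60],[[0,0,0],[-1,-5,0],60],[[0,0,0],[-1,-5,0],60],[[0,0,0],[0,-1,0],60],[[0,0,0],[0,0,-1],60],[[0,0,0],[0,0,-1],60],[[0,0,0],[0,0,-1],60],[[0,0,0],[0,0,0],60]]' --grip_force 40

```text
clock: 6.53
ee_pos: [0.507, -0.237, 0.0106]
tcp_rot: [0.001, 0.685, 0.729, 0.0]
force: [-0.3, 0.1, 0.7]
finger_gap: 0.655
```

```bash
python3 - <<'E'
from h import *
s=state();status(s);c=viewer.camera("wrist");cv2.imwrite("pics/w6.png",c["color"])
c=viewer.camera("scene");crop(c["color"],340,290,100,75,8,"pics/s6c.png")
E
```

```text
t 6.53 pos [ 507.  -237.    10.6] toolx yaw-90deg 0.0622 fix tilt rx 0.0012 ry 0.0021 F [-0.3  0.1  0.7] gap mm 59.7
```

View pics/w6.png

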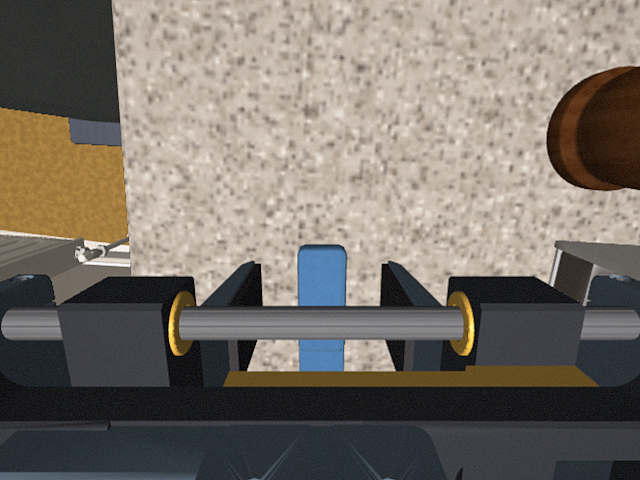

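View pics/s6c.png

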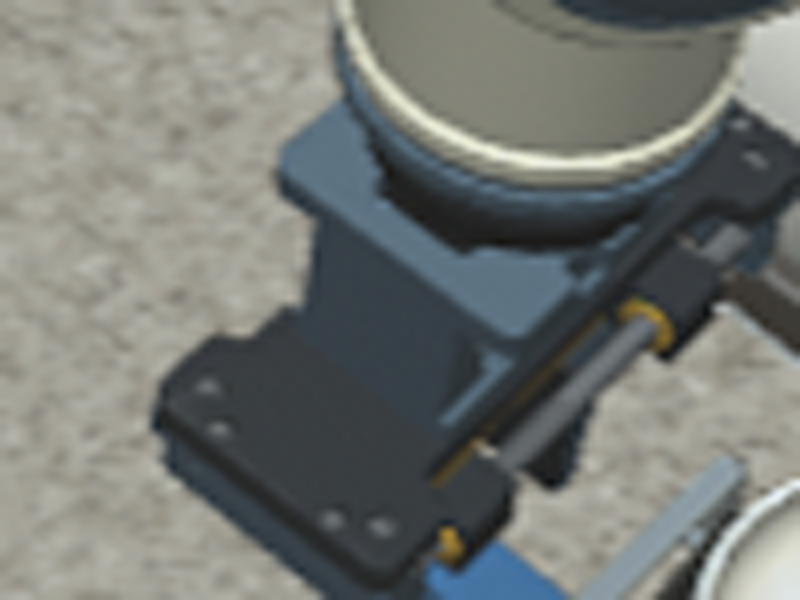

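Request:
step_arm --plan '[[[0,0,0],[0,0,-1],45],[[0,0,0],[0,0,-1],45],[[0,0,0],[0,0,-1],45],[[0,0,0],[0,0,-1],45],[[0,0,0],[0,0,0],45],[[0,0,0],[0,0,0],45],[[0,0,0],[0,0,0],45],[[0,0,0],[0,0,0],45],[[0,0,0],[0,0,0],45],[[0,0,0],[0,0,0],45]]' --grip_force 15

```text
clock: 7.47
ee_pos: [0.5072, -0.2365, 0.0063]
tcp_rot: [0.001, 0.684, 0.729, 0.0]
force: [-1.2, -0.1, 0.2]
finger_gap: 0.491
```

```bash
python3 - <<'E'
from h import *
s=state();status(s)
E
```

```text
t 7.47 pos [ 507.2 -236.5    6.3] toolx yaw-90deg 0.0630 fix tilt rx 0.0012 ry 0.0021 F [-1.2 -0.1  0.2] gap mm 44.7
```

Request:
step_arm --plan '[[[0,0,0],[0,0,-1.5],45],[[0,0,0],[0,0,-1.5],45],[[0,0,0],[0,0,-1.5],45],[[0,0,0],[0,0,-1.5],45],[[0,0,0],[0,0,0],30],[[0,0,0],[0,0,0],15],[[0,0,0],[0,0,0],15],[[0,0,0],[0,0,0],15],[[0,0,0],[0,0,0],15],[[0,0,0],[0,0,0],15]]' --grip_force 15

```text
clock: 8.3
ee_pos: [0.5071, -0.2364, -0.0005]
tcp_rot: [0.001, 0.685, 0.729, 0.0]
force: [-0.1, -0.3, -0.5]
finger_gap: 0.283
```

```bash
python3 - <<'E'
from h import *
s=state();status(s);c=viewer.camera("wrist");crop(c["color"],220,220,200,150,4,"pics/w7c.png")
E
```

```text
t 8.30 pos [ 5.071e+02 -2.364e+02 -5.000e-01] toolx yaw-90deg 0.0628 fix tilt rx 0.0011 ry 0.0018 F [-0.1 -0.3 -0.5] gap mm 25.8
```

View pics/w7c.png

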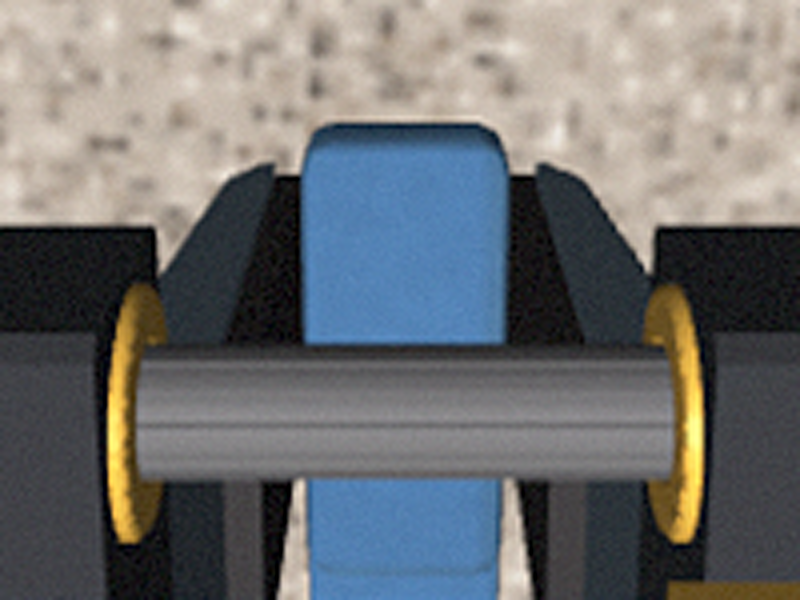

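Request:
step_arm --plan '[[[0,0,0],[0,0,0],15],[[0,0,0],[0,0,0],15],[[0,0,0],[0,0,0],15],[[0,0,0],[0,0,0],35],[[0,0,0],[0,0,0],35],[[0,0,0],[0,0,-1.5],35],[[0,0,0],[0,0,-1.5],35],[[0,0,0],[0,0,-1],35],[[0,0,0],[0,0,0],35],[[0,0,0],[0,0,0],35]]' --grip_force 15

```text
clock: 9.18
ee_pos: [0.5073, -0.2365, -0.0048]
tcp_rot: [0.001, 0.684, 0.729, 0.0]
force: [0.5, 0.1, -0.2]
finger_gap: 0.384
```

```bash
python3 - <<'E'
from h import *
s=state();status(s);c=viewer.camera("wrist");crop(c["color"],220,220,200,150,4,"pics/w8c.png")
E
```

```text
t 9.18 pos [ 507.3 -236.5   -4.8] toolx yaw-90deg 0.0630 fix tilt rx 0.0013 ry 0.0023 F [ 0.5  0.1 -0.2] gap mm 35.1
```

View pics/w8c.png

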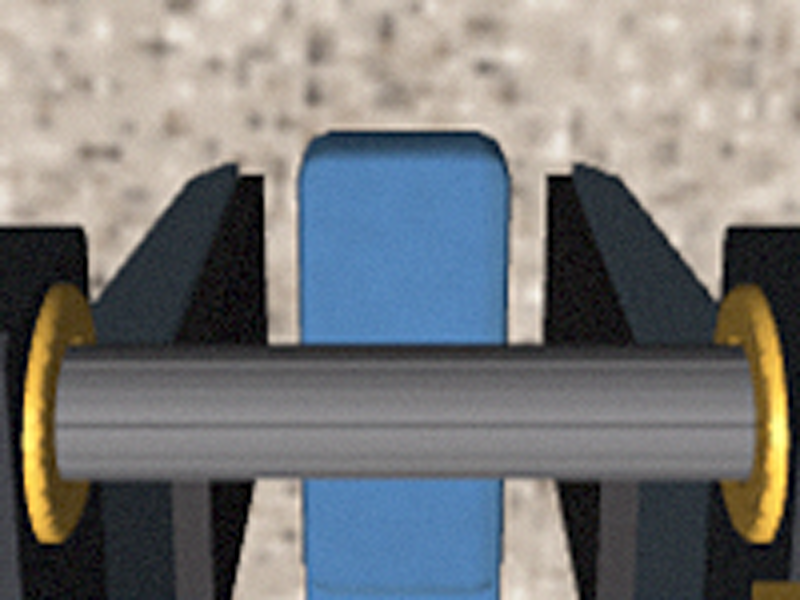

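Request:
step_arm --plan '[[[0,0,0],[0,0,-1],35],[[0,0,0],[0,0,-1],35],[[0,0,0],[0,0,-1],35],[[0,0,0],[0,0,-1],35],[[0,0,0],[0,0,0],20],[[0,0,0],[0,0,0],20],[[0,0,0],[0,0,0],20],[[0,0,0],[0,0,0],20],[[0,0,0],[0,0,0],20],[[0,0,0],[0,0,0],20]]' --grip_force 15

```text
clock: 10.07
ee_pos: [0.5072, -0.2365, -0.0092]
tcp_rot: [0.001, 0.685, 0.729, 0.0]
force: [0.2, -0.1, -0.9]
finger_gap: 0.28
```

```bash
python3 - <<'E'
from h import *
s=state();status(s);c=viewer.camera("wrist");crop(c["color"],220,220,200,150,4,"pics/w9c.png")
E
```

```text
t 10.07 pos [ 507.2 -236.5   -9.2] toolx yaw-90deg 0.0627 fix tilt rx 0.0012 ry 0.0020 F [ 0.2 -0.1 -0.9] gap mm 25.6
```

View pics/w9c.png

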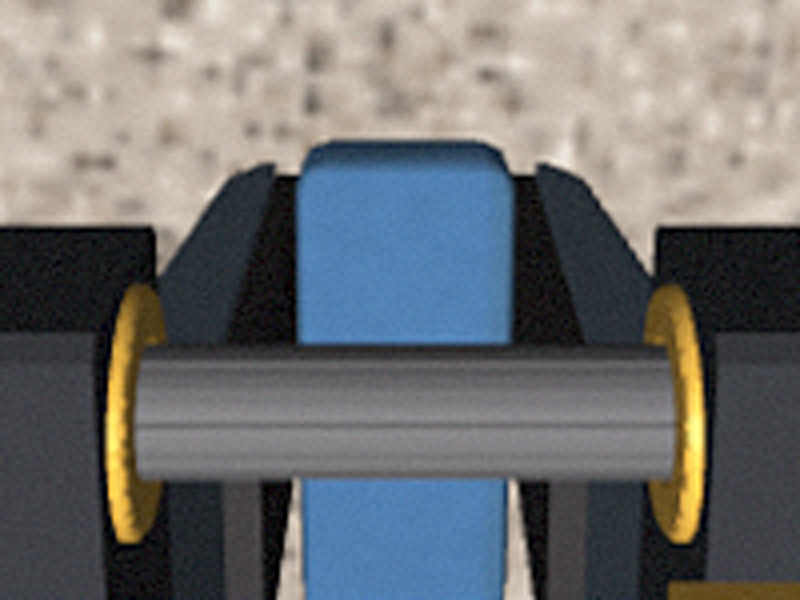

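Request:
step_arm --plan '[[[0,0,0],[0,0,0],15],[[0,0,0],[0,0,0],15],[[0,0,0],[0.5,2,0],15],[[0,0,0],[0.5,2,0],15],[[0,0,0],[0.5,2,0],15],[[0,0,0],[0.5,2,0],15],[[0,0,0],[0.5,2,0],15],[[0,0,0],[0,2,0],15],[[0,0,0],[0,0,0],15],[[0,0,0],[0,0,0],15]]' --grip_force 50

```text
clock: 10.95
ee_pos: [0.5101, -0.2234, -0.0092]
tcp_rot: [0.001, 0.684, 0.729, 0.0]
force: [-0.6, -2.7, -1.2]
finger_gap: 0.283
```

```bash
python3 - <<'E'
from h import *
s=state();status(s);c=viewer.camera("wrist");crop(c["color"],220,220,200,150,4,"pics/w10c.png")
c=viewer.camera("scene");crop(c["color"],330,330,130,100,6,"pics/s10c.png")
E
```

```text
t 10.95 pos [ 510.1 -223.4   -9.2] toolx yaw-90deg 0.0633 fix tilt rx 0.0019 ry 0.0022 F [-0.6 -2.7 -1.2] gap mm 25.8
```

View pics/w10c.png

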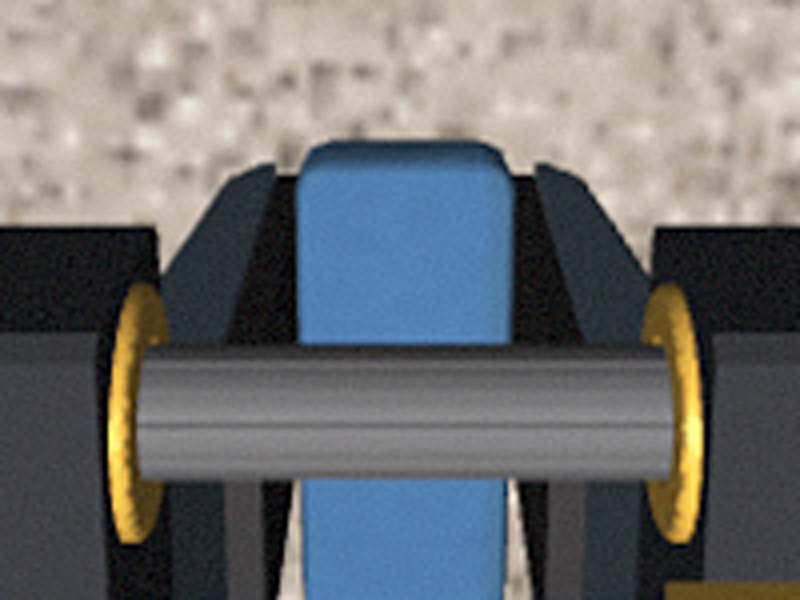

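View pics/s10c.png

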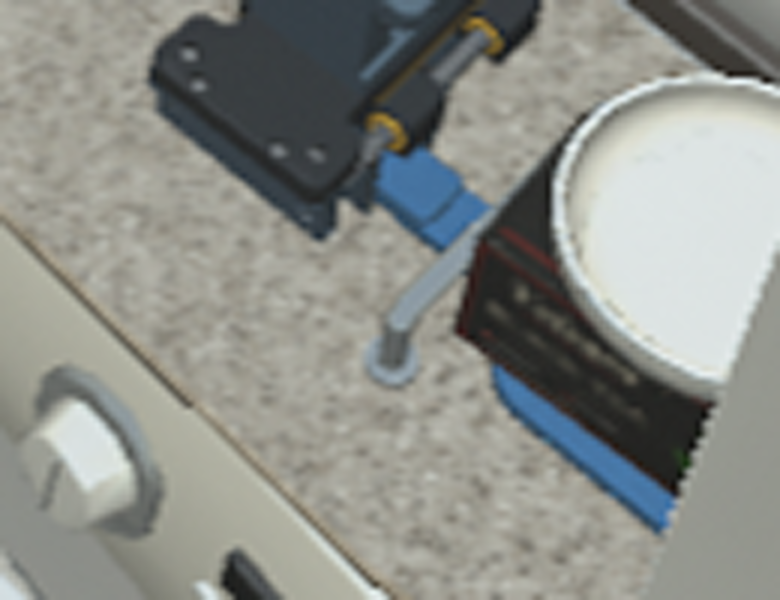

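```bash
python3 - <<'E'
from h import *
c=viewer.camera("scene")
f=lambda p,h,k=6,o=(330,330):pix2w(c,(np.array(p,float)+.5)/k-.5+list(o),h)[:,:2]*1000
crop(c["color"],385,375,70,50,11,"pics/s11c.png")
print('slab low edge z0',f([(520,415),(655,530)],0)); print('foot',f([(390,360),(369,362),(413,362)],0.0)); print('bar',f([(398,325)],.039))
b=f([(520,415),(655,530)],0)
d=b[1]-b[0];t=(-314-b[0,1])/d[1];print(b[0]+d*t)
E
```

```text
slab low edge z0 [[ 474.1414729  -331.01977942]
 [ 476.26790952 -389.04507813]]
foot [[ 455.60827803 -286.5243782 ]
 [ 449.42580832 -282.07421777]
 [ 461.16795119 -292.49098577]]
bar [[ 448.70238985 -290.71453924]]
[ 473.51775388 -314.        ]
```

View pics/s11c.png

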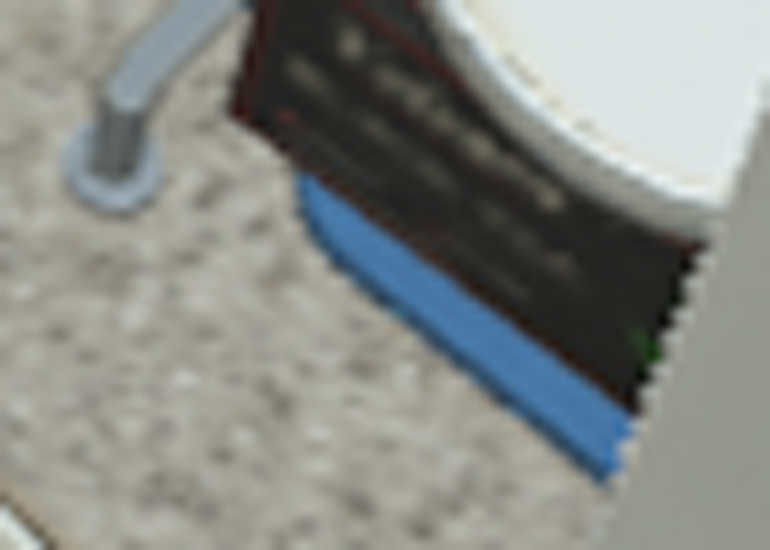

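Request:
step_arm --plan '[[[0,0,0],[-0.1,3,0],15],[[0,0,0],[-0.1,3,0],15],[[0,0,0],[-0.1,3,0],15],[[0,0,0],[-0.2,3,0],15],[[0,0,0],[-0.1,3,0],15],[[0,0,0],[-0.2,3,0],15],[[0,0,0],[-0.1,3,0],15],[[0,0,0],[-0.2,3,0],15],[[0,0,0],[-0.1,3,0],15],[[0,0,0],[0,0,0],15]]'

```text
clock: 11.93
ee_pos: [0.509, -0.1943, -0.0091]
tcp_rot: [0.002, 0.684, 0.729, -0.0]
force: [-0.4, -1.1, -1.5]
finger_gap: 0.281
```

```bash
python3 - <<'E'
from h import *
s=state();status(s);c=viewer.camera("scene");crop(c["color"],330,330,130,100,6,"pics/s12c.png");cv2.imwrite("pics/s12.png",c["color"])
E
```

```text
t 11.93 pos [ 509.  -194.3   -9.1] toolx yaw-90deg 0.0631 fix tilt rx 0.0028 ry 0.0030 F [-0.4 -1.1 -1.5] gap mm 25.7
```

View pics/s12c.png

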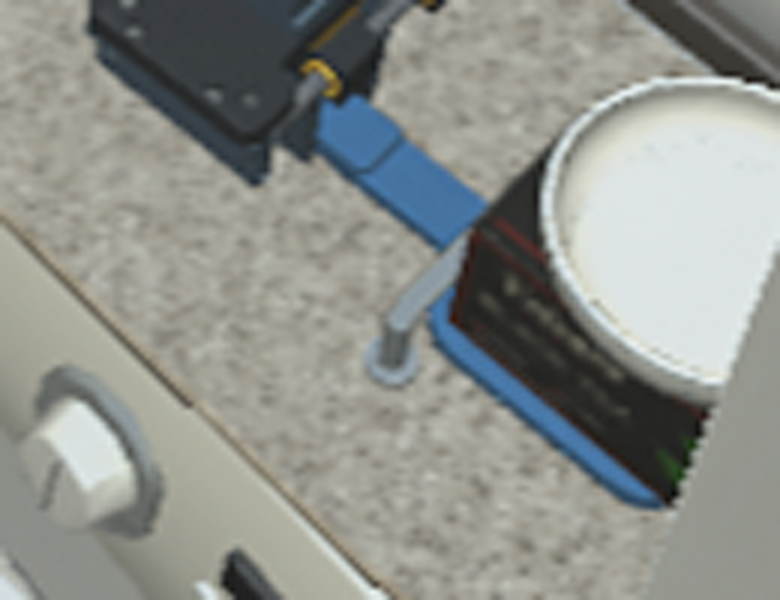

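Request:
step_arm --plan '[[[0,0,0],[-0.2,4,0],15],[[0,0,0],[-0.2,4,0],15],[[0,0,0],[-0.2,4,0],15],[[0,0,0],[-0.2,4,0],15],[[0,0,0],[-0.2,4,0],15],[[0,0,0],[-0.2,4,0],15],[[0,0,0],[-0.2,4,0],15],[[0,0,0],[-0.2,4,0],15],[[0,0,0],[-0.2,4,0],15],[[0,0,0],[-0.2,4,0],15]]'

```text
clock: 12.82
ee_pos: [0.5067, -0.1507, -0.0091]
tcp_rot: [0.002, 0.685, 0.729, 0.0]
force: [-0.2, -1.2, -1.1]
finger_gap: 0.282
```

```bash
python3 - <<'E'
from h import *
s=state();status(s);c=viewer.camera("scene");crop(c["color"],330,310,130,100,6,"pics/s13c.png");cv2.imwrite("pics/s13.png",c["color"])
E
```

```text
t 12.82 pos [ 506.7 -150.7   -9.1] toolx yaw-90deg 0.0623 fix tilt rx 0.0026 ry 0.0029 F [-0.2 -1.2 -1.1] gap mm 25.7
```

View pics/s13c.png

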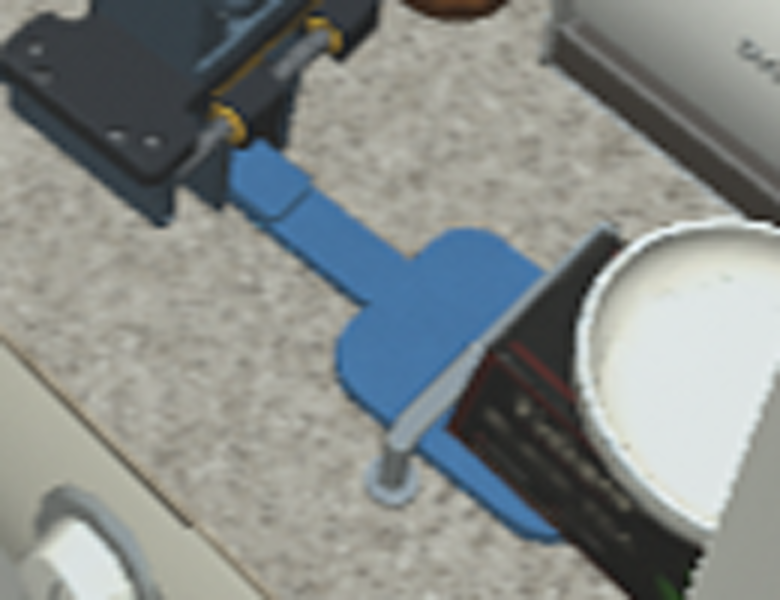

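Request:
step_arm --plan '[[[0,0,0],[-0.2,4,0],15],[[0,0,0],[-0.2,4,0],15],[[0,0,0],[-0.2,4,0],15],[[0,0,0],[-0.2,4,0],15],[[0,0,0],[-0.2,4,0],15],[[0,0,0],[-0.2,4,0],15],[[0,0,0],[-0.2,4,0],15],[[0,0,0],[-0.2,4,0],15],[[0,0,0],[-0.2,4,0],15],[[0,0,0],[-0.2,4,0],15]]'

```text
clock: 13.7
ee_pos: [0.5042, -0.1058, -0.0091]
tcp_rot: [0.002, 0.685, 0.729, 0.0]
force: [-0.7, -1.6, -1.7]
finger_gap: 0.278
```

```bash
python3 - <<'E'
from h import *
s=state();status(s);c=viewer.camera("scene");crop(c["color"],310,280,150,120,5,"pics/s14c.png");cv2.imwrite("pics/s14.png",c["color"])
E
```

```text
t 13.70 pos [ 504.2 -105.8   -9.1] toolx yaw-90deg 0.0624 fix tilt rx 0.0021 ry 0.0026 F [-0.7 -1.6 -1.7] gap mm 25.3
```

View pics/s14c.png

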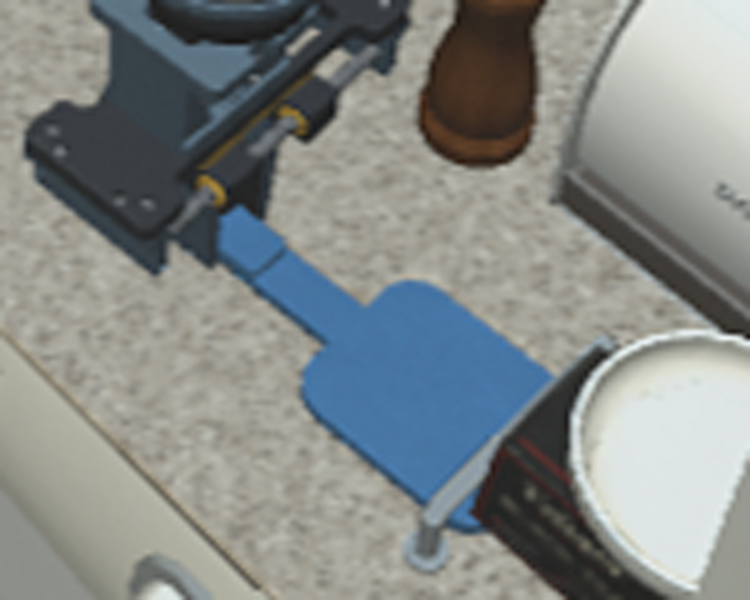

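Request:
step_arm --plan '[[[0,0,0],[-0.1,3,0],15],[[0,0,0],[-0.1,3,0],15],[[0,0,0],[-0.1,3,0],15],[[0,0,0],[-0.1,3,0],15],[[0,0,0],[-0.2,4,0],15],[[0,0,0],[-0.2,4,0],15],[[0,0,0],[-0.2,4,0],15],[[0,0,0],[-0.2,5,0],15],[[0,0,0],[-0.2,5,0],15],[[0,0,0],[-0.2,5,0],15]]'

```text
clock: 14.58
ee_pos: [0.5022, -0.0626, -0.0091]
tcp_rot: [0.001, 0.685, 0.729, 0.0]
force: [0.2, -0.9, -1.0]
finger_gap: 0.273
```

```bash
python3 - <<'E'
from h import *
s=state();status(s);c=viewer.camera("scene");crop(c["color"],310,280,150,120,5,"pics/s15c.png");cv2.imwrite("pics/s15.png",c["color"])
E
```

```text
t 14.58 pos [502.2 -62.6  -9.1] toolx yaw-90deg 0.0619 fix tilt rx 0.0017 ry 0.0023 F [ 0.2 -0.9 -1. ] gap mm 24.9
```

View pics/s15c.png

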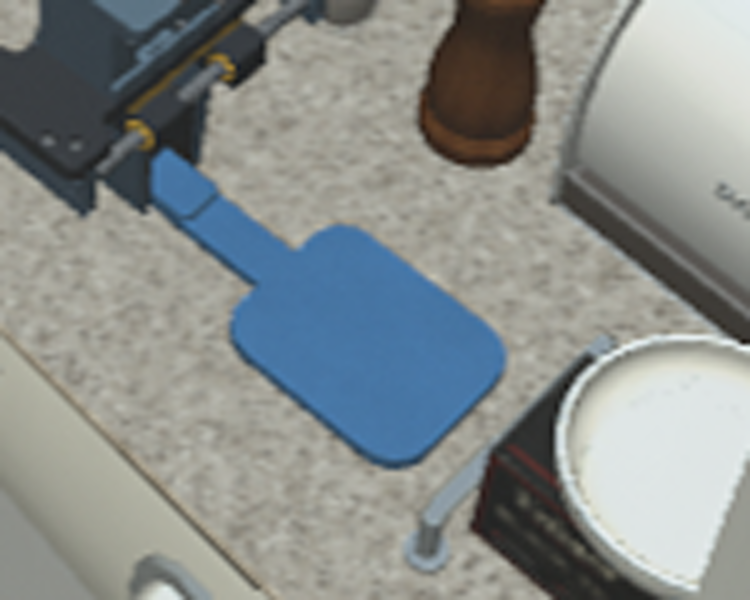

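Request:
step_arm --plan '[[[0,0,0],[0,0,0],34],[[0,0,0],[0,0,0],34],[[0,0,0],[0,0,0],34],[[0,0,0],[0,0,0],34],[[0.001,0.002,0],[0,0,-1],34],[[0,0,0],[0,0,-1],34],[[0,0,0],[0,0,-1],34],[[0,0,0],[0,0,-1],34],[[0,0,0],[0,0,0],34],[[0,0,0],[0,0,0],34]]' --grip_force 20

```text
clock: 15.47
ee_pos: [0.5026, -0.0617, -0.01]
tcp_rot: [0.001, 0.685, 0.729, 0.001]
force: [-0.8, 0.5, -0.2]
finger_gap: 0.374
```

```bash
python3 - <<'E'
from h import *
s=state();status(s);c=viewer.camera("wrist");crop(c["color"],220,220,200,150,4,"pics/w16c.png")
E
```

```text
t 15.47 pos [502.6 -61.7 -10. ] toolx yaw-90deg 0.0619 fix tilt rx 0.0006 ry 0.0025 F [-0.8  0.5 -0.2] gap mm 34.1
```

View pics/w16c.png

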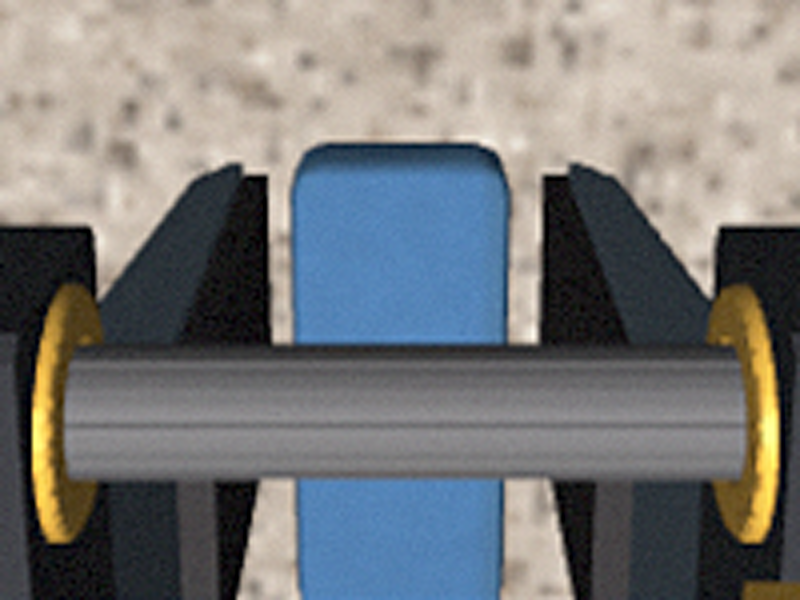

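Request:
step_arm --plan '[[[0,0,0],[0,0,-2],34],[[0,0,0],[0,0,0],34],[[0,0,0],[0,0,0],30],[[0,0,0],[0,0,0],15],[[0,0,0],[0,0,0],15],[[0,0,0],[0,0,0],15],[[0,0,0],[0,0,0],15],[[0,0,0],[0,0,0],15],[[0,0,0],[0,0,0],15],[[0,0,0],[0,0,0],15]]' --grip_force 60

```text
clock: 16.35
ee_pos: [0.5029, -0.062, -0.0102]
tcp_rot: [0.002, 0.685, 0.728, 0.001]
force: [-1.2, 1.0, 9.2]
finger_gap: 0.281
```

```bash
python3 - <<'E'
from h import *
s=state();status(s);c=viewer.camera("wrist");crop(c["color"],220,220,200,150,4,"pics/w17c.png")
P=wristpose(s,c);np.savez('w17.npz',P=P,K=c["K"])
E
```

```text
t 16.35 pos [502.9 -62.  -10.2] toolx yaw-90deg 0.0613 fix tilt rx 0.0006 ry 0.0036 F [-1.2  1.   9.2] gap mm 25.6
```

View pics/w17c.png

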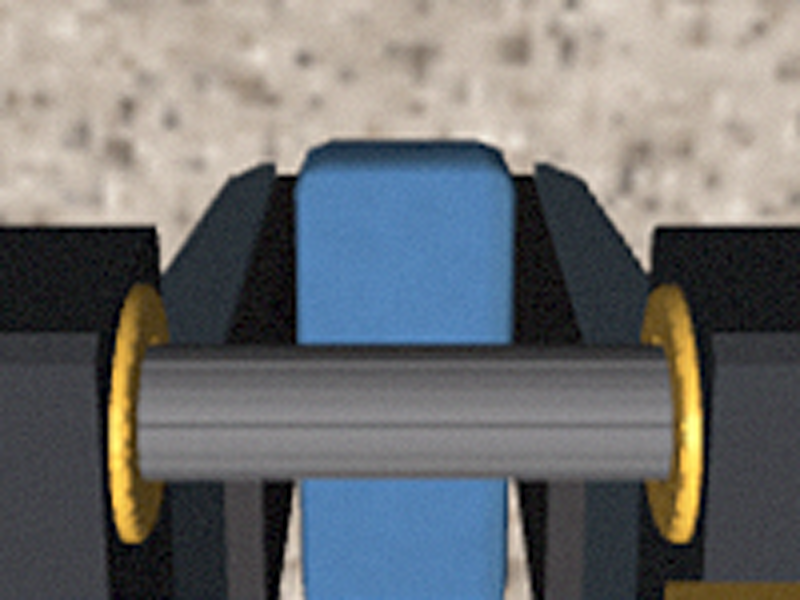

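```bash
python3 - <<'E'
from h import *
z=np.load('w17.npz');c={"K":z["K"],"pose":z["P"]}
f=lambda p,h,k=4,o=(220,220):pix2w(c,(np.array(p,float)+.5)/k-.5+list(o),h)[:,:2]*1000
print(f([(405,141),(405,168)],[.013,.016])); a=f([(302,330),(509,330)],.016);b=f([(303,500),(506,500)],.016);print(a,b,a.mean(0),b.mean(0))
t=viewer.camera("scene");
crop(t["color"],330,310,110,80,7,"pics/s17c.png")
t=viewer.camera("top");crop(t["color"],340,220,130,90,6,"pics/t17c.png")
E
```

```text
[[500.97763615 -37.89857327]
 [501.10804659 -40.22451038]]
[[490.32413425 -60.63631002]
 [514.43722934 -59.19743985]] [[491.40584593 -82.6227959 ]
 [515.82049253 -81.18018212]] [502.3806818  -59.91687494] [503.61316923 -81.90148901]
```

View pics/s17c.png

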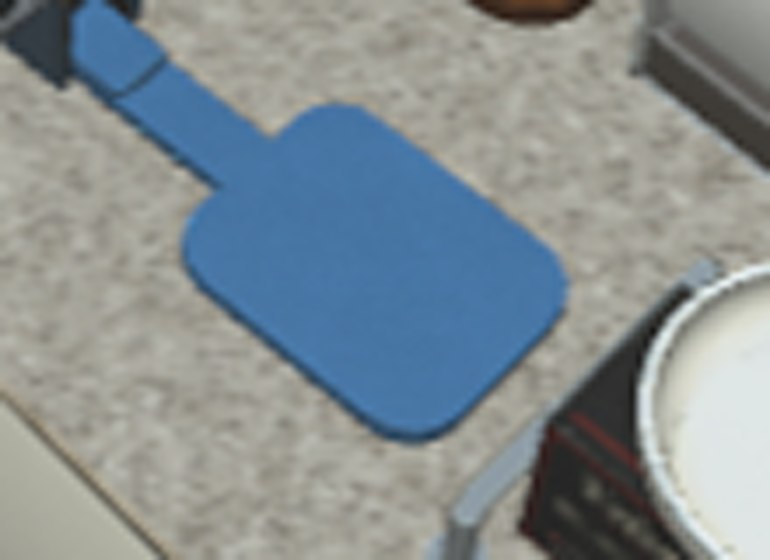

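View pics/t17c.png

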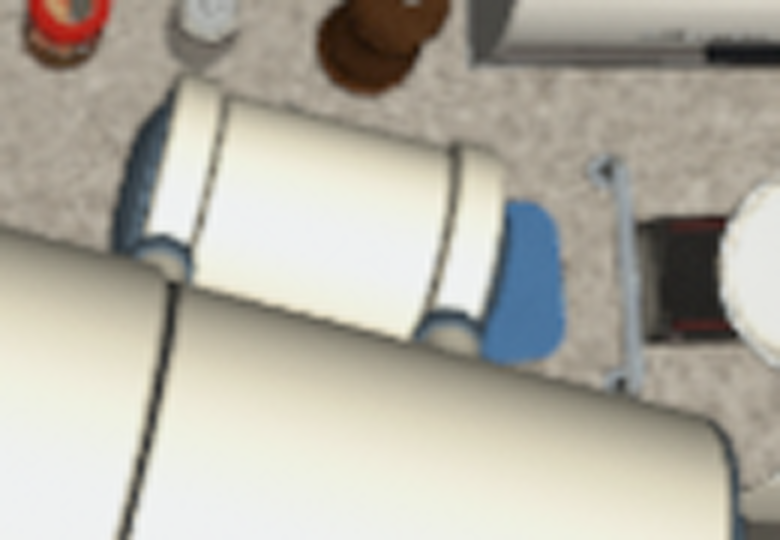

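```bash
cat > bl.py <<'E'
from h import *
def slab(c,h,roi,yaw):
    im=c["color"];hsv=cv2.cvtColor(im,cv2.COLOR_BGR2HSV)
    m=cv2.inRange(hsv,(98,110,120),(118,255,255))
    mm=np.zeros_like(m);x0,y0,w,hh=roi;mm[y0:y0+hh,x0:x0+w]=m[y0:y0+hh,x0:x0+w]
    n,l,st,_=cv2.connectedComponentsWithStats(mm);i=1+st[1:,4].argmax()
    v,u=np.where(l==i);p=pix2w(c,np.c_[u,v],h)[:,:2]*1000
    r=np.array([np.cos(yaw),np.sin(yaw)]);f=np.array([-np.sin(yaw),np.cos(yaw)])
    return p@r,p@f,r,f,len(u)
E
python3 - <<'E'
from bl import *
s=state();status(s)
c=viewer.camera("scene");yaw=.06
a,b,r,f,n=slab(c,.010,(330,300,110,90),yaw)
print(n,'x',a.min(),a.max(),'y',b.min(),b.max())
bm=b.min()+55
# per-slice centre along y
for k in range(10,110,12):
    q=(b>b.min()+k-3)&(b<b.min()+k+3);print(k,round(a[q].min(),1),round(a[q].max(),1),round((a[q].min()+a[q].max())/2,1))
ctr=r*(a.max()+a.min())/2+f*bm;print('centre',ctr)
t=s["ee_pos"][:2]*1000;print('pred',t+136.1*np.array([np.sin(.0613),-np.cos(.0613)]))
E
```

```text
t 16.50 pos [502.9 -62.  -10.2] toolx yaw-90deg 0.0613 fix tilt rx 0.0006 ry 0.0036 F [-1.7  1.  10.3] gap mm 25.7
1856 x 451.0910335635844 540.329195902246 y -285.95439511237754 -94.31562384040848
10 455.5 536.2 495.8
22 451.9 539.8 495.9
34 451.1 539.7 495.4
46 451.3 540.2 495.7
58 452.0 540.1 496.1
70 451.9 540.1 496.0
82 451.3 540.0 495.7
94 452.4 539.4 495.9
106 459.1 533.3 496.2
centre [ 508.66705502 -200.81403737]
pred [ 511.27427079 -197.85917764]
```

Request:
step_arm --plan '[[[0,0,0],[0,0,2],10],[[0,0,0],[0,0,4],10],[[0,0,0],[0,0,8],10],[[0,0,0],[0,0,12],10],[[0,0,0],[0,0,15],10],[[0,0,0],[0,0,15],10],[[0,0,0],[0,0,15],10],[[0,0,0],[0,0,15],10],[[0,0,0],[0,0,12],10],[[0,0,0],[0,0,6],10]]' --grip_force 60

```text
clock: 17.38
ee_pos: [0.5, -0.0615, 0.0992]
tcp_rot: [-0.001, 0.685, 0.728, -0.001]
force: [-1.2, -0.2, -2.0]
finger_gap: 0.281
```

```bash
python3 - <<'E'
from h import *
s=state();status(s);c=viewer.camera("scene");cv2.imwrite("pics/s18.png",c["color"]);crop(c["color"],270,220,200,150,4,"pics/s18c.png")
c=viewer.camera("wrist");crop(c["color"],220,220,200,150,4,"pics/w18c.png")
E
```

```text
t 17.38 pos [500.  -61.5  99.2] toolx yaw-90deg 0.0605 fix tilt rx -0.0012 ry -0.0028 F [-1.2 -0.2 -2. ] gap mm 25.6
```

View pics/s18c.png

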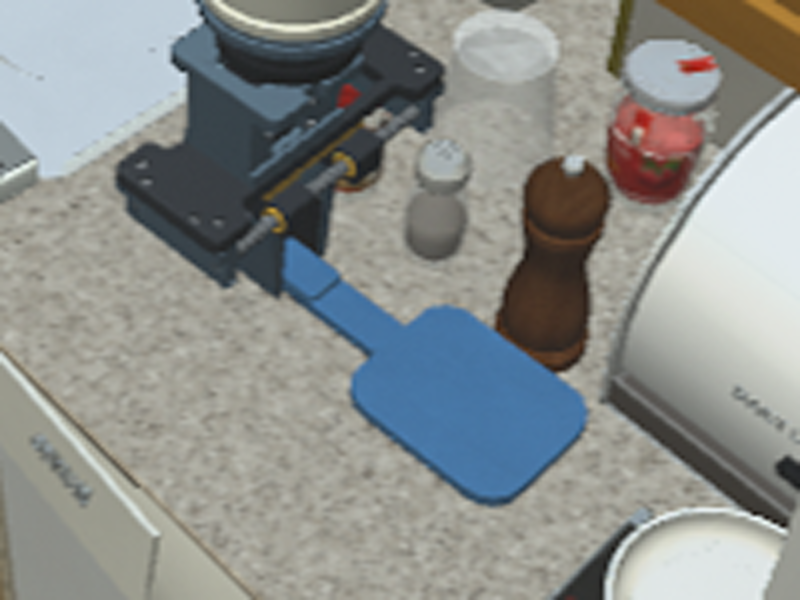

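View pics/w18c.png

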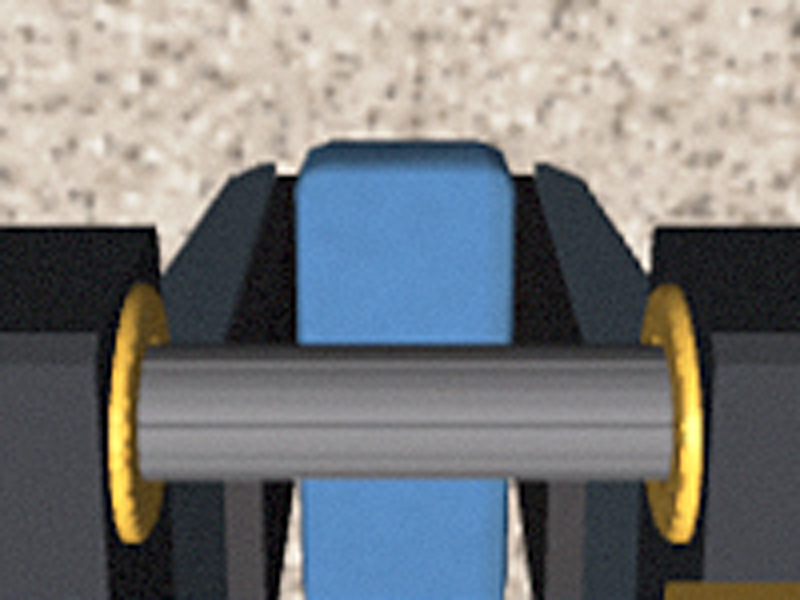

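Request:
step_arm --plan '[[[0,0,-0.006],[-1,10,0],10],[[0,0,-0.007],[-2,20,0],10],[[0,0,-0.007],[-2,25,0],10],[[0,0,-0.007],[-2,25,0],10],[[0,0,-0.007],[-2,25,0],10],[[0,0,-0.007],[-2,25,0],10],[[0,0,-0.007],[-2,25,0],10],[[0,0,-0.007],[-2,25,0],10],[[0,0,-0.007],[-2,25,0],10],[[0,0,-0.007],[-2,25,0],10]]'

```text
clock: 18.32
ee_pos: [0.4736, 0.1784, 0.091]
tcp_rot: [-0.005, 0.715, 0.699, -0.005]
force: [0.6, 0.1, -1.1]
finger_gap: 0.281
```

```bash
python3 - <<'E'
from h import *
status()
E
```

```text
t 18.32 pos [473.6 178.4  91. ] toolx yaw-90deg -0.0219 fix tilt rx -0.0007 ry -0.0134 F [ 0.6  0.1 -1.1] gap mm 25.6
```

Request:
step_arm --plan '[[[0,-0.003,-0.008],[-1,25,3],10],[[0,-0.003,-0.008],[-1,28,1],10],[[0,-0.003,-0.008],[-1,28,1],10],[[0,-0.002,-0.008],[-1,28,1],10],[[0,-0.002,-0.005],[-1,28,0],10],[[0,0,-0.004],[-1,28,0],10],[[0,0,-0.004],[-1,25,0],10],[[0,0,0],[-1,15,0],10],[[0,0,0],[-1,8,0],10],[[0,0,0],[0,0,0],10]]'

```text
clock: 19.15
ee_pos: [0.4514, 0.4096, 0.0866]
tcp_rot: [-0.003, 0.731, 0.683, -0.006]
force: [0.5, 0.4, -1.4]
finger_gap: 0.278
```

```bash
python3 - <<'E'
from h import *
s=state();status();c=viewer.camera("scene");cv2.imwrite("pics/s20.png",c["color"])
crop(c["color"],150,170,150,112,5,"pics/s20c.png")
E
```

```text
t 19.15 pos [451.4 409.6  86.6] toolx yaw-90deg -0.0677 fix tilt rx 0.0041 ry -0.0137 F [ 0.5  0.4 -1.4] gap mm 25.4
```

View pics/s20c.png

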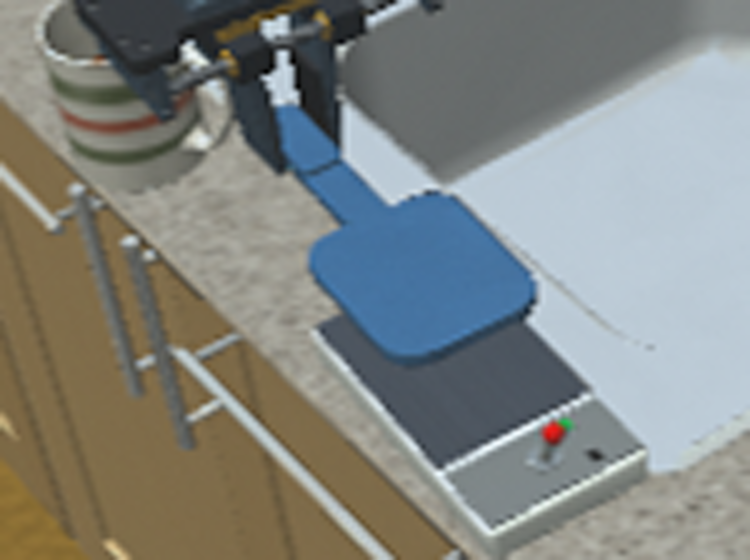

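Request:
step_arm --plan '[[[0.002,-0.007,-0.002],[4,0.5,0],10],[[0.002,-0.007,-0.001],[4,0.5,-5],10],[[0,0,0],[2,0.5,-10],10],[[0,0,0],[0,0,-10],10],[[0,0,0],[0,0,-10],10],[[0,0,0],[0,0,-6],10],[[0,0,0],[0,0,-3],10],[[0,0,0],[0,0,0],10],[[0,0,0],[0,0,0],10],[[0,0,0],[0,0,0],10]]'

```text
clock: 20.03
ee_pos: [0.462, 0.404, 0.0355]
tcp_rot: [0.001, 0.734, 0.68, -0.002]
force: [0.7, -0.1, -1.5]
finger_gap: 0.278
```

```bash
python3 - <<'E'
from h import *
s=state();status();c=viewer.camera("scene");cv2.imwrite("pics/s21.png",c["color"])
crop(c["color"],180,170,120,90,6.5,"pics/s21c.png")
c=viewer.camera("wrist");crop(c["color"],220,220,200,150,4,"pics/w21c.png")
c=viewer.camera("top");cv2.imwrite("pics/t21.png",c["color"]);
E
```

```text
t 20.03 pos [462.  404.   35.5] toolx yaw-90deg -0.0763 fix tilt rx 0.0040 ry -0.0027 F [ 0.7 -0.1 -1.5] gap mm 25.4
```

View pics/s21c.png

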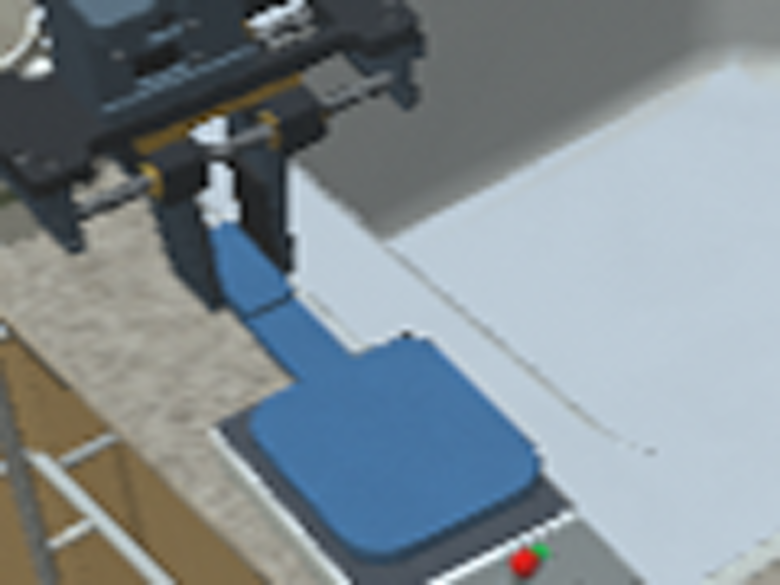

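View pics/t21.png

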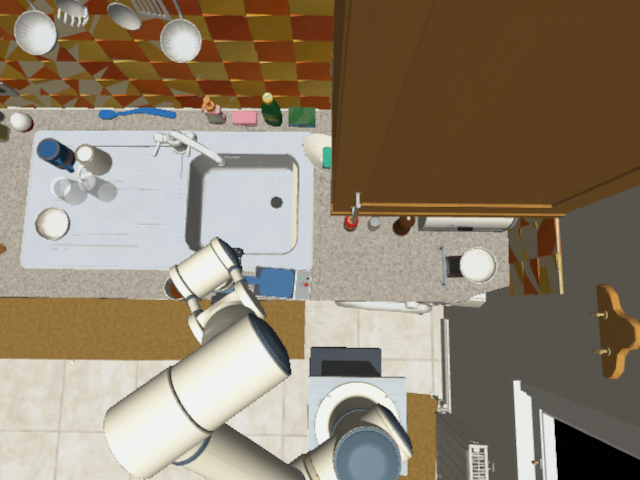

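View pics/w21c.png

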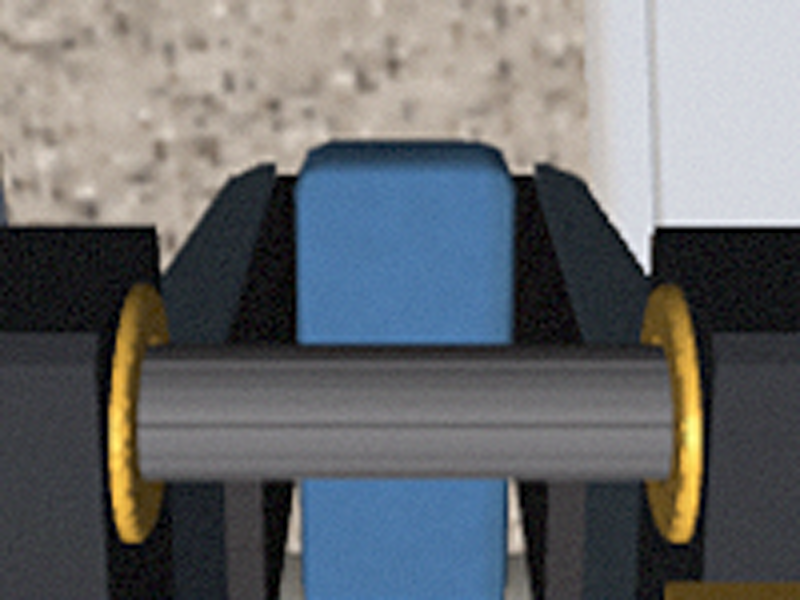

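Request:
step_arm --plan '[[[0.002,-0.002,0.003],[0,3.5,-1],10],[[0.002,-0.001,0.002],[0,3.5,-2],10],[[0,0,0],[0,0,-2],10],[[0,0,0],[0,0,0],10],[[0,0,0],[0,0,0],10],[[0,0,0],[0,0,0],10],[[0,0,0],[0,0,0],10],[[0,0,0],[0,0,0],10],[[0,0,0],[0,0,0],10],[[0,0,0],[0,0,0],10]]'

```text
clock: 21.02
ee_pos: [0.4626, 0.4127, 0.0314]
tcp_rot: [0.0, 0.731, 0.682, 0.002]
force: [0.2, 0.3, -0.7]
finger_gap: 0.284
```

```bash
python3 - <<'E'
from h import *
s=state();status();c=viewer.camera("scene");cv2.imwrite("pics/s22.png",c["color"])
crop(c["color"],190,190,100,75,8,"pics/s22c.png")
c=viewer.camera("top");cv2.imwrite("pics/t22.png",c["color"]);crop(c["color"],240,250,80,60,10,"pics/t22c.png")
E
```

```text
t 21.02 pos [462.6 412.7  31.4] toolx yaw-90deg -0.0702 fix tilt rx -0.0021 ry 0.0029 F [ 0.2  0.3 -0.7] gap mm 25.9
```

View pics/s22c.png

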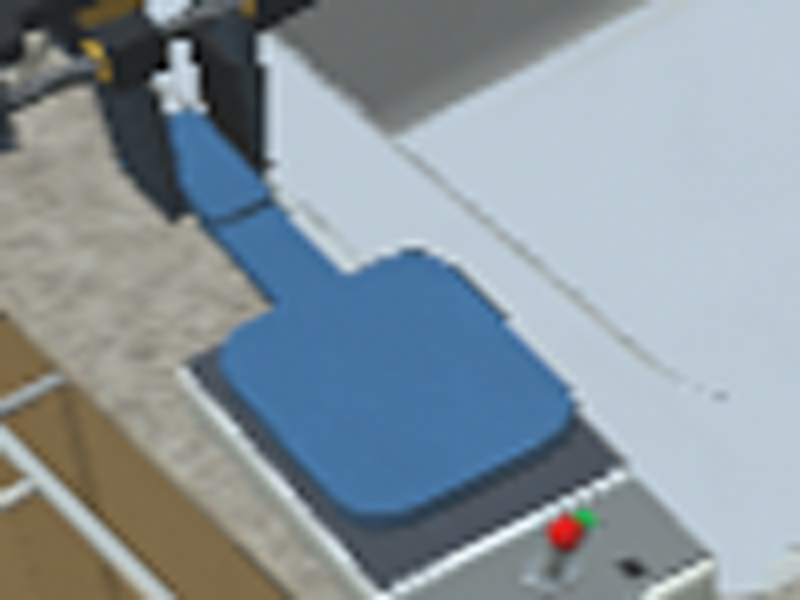

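View pics/t22c.png

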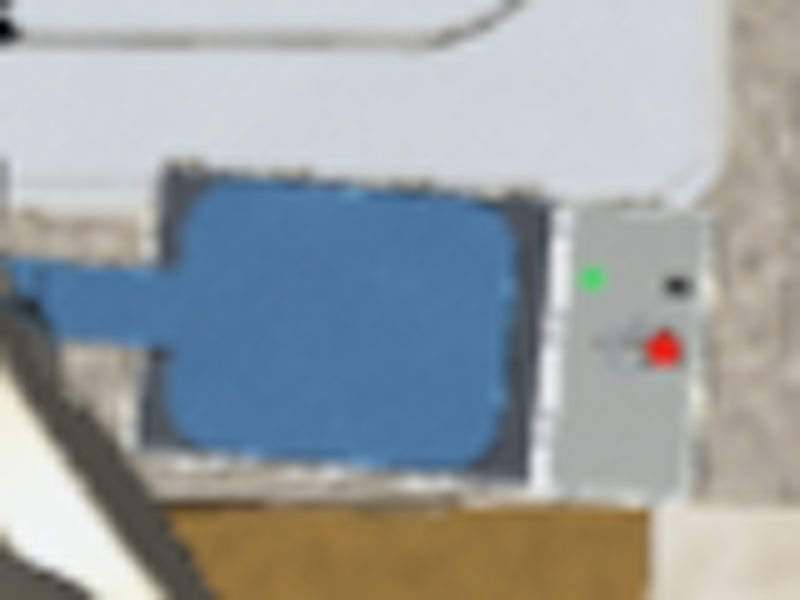

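```bash
python3 - <<'E'
from bl import *
s=state();status(s);zt=s["ee_pos"][2]+.0102+.010;yaw=-.072
for n,roi,ctr in(("top",(240,250,80,60),(450.3,277.5)),("scene",(190,190,100,75),(451.0,273.7))):
    a,b,r,f,k=slab(viewer.camera(n),zt,roi,yaw)
    rows=[]
    b0=b.min()
    for d in range(15,105,15):
        q=abs(b-b0-d)<3;rows.append(((a[q].min()+a[q].max())/2,a[q].max()-a[q].min()))
    print(n,k,np.round(rows,1).tolist())
    # slab leading edge: use off-handle region
    am=np.median([x[0] for x in rows]); q=(abs(a-am)>18)&(abs(a-am)<32);y0,y1=b[q].min(),b[q].max()
    print('len',y1-y0); c=r*am+f*(y0+y1)/2; c2=r*am+f*(y0+55); print('centre',c,c2,'vs plate',ctr,'err along r,f',(c-ctr)@r,(c-ctr)@f)
E
```

```text
t 21.12 pos [462.6 412.7  31.4] toolx yaw-90deg -0.0702 fix tilt rx -0.0021 ry 0.0029 F [ 0.4  0.4 -1.8] gap mm 25.4
top 977 [[428.6, 84.7], [427.5, 84.7], [429.4, 84.7], [428.1, 85.0], [430.1, 84.8], [428.9, 85.1]]
len 108.65070840744494
centre [449.78664825 276.240604  ] [449.83518079 276.91350187] vs plate (450.3, 277.5) err along r,f -0.421423531391059 -1.2930624576209642
scene 1121 [[429.1, 85.6], [428.7, 86.2], [428.2, 86.6], [429.9, 87.2], [429.4, 87.8], [427.9, 86.2]]
len 107.98744988832667
centre [449.59716255 271.93451765] [449.66955177 272.93818557] vs plate (451.0, 273.7) err along r,f -1.272197933579897 -1.8618252476544632
```

Request:
step_arm --plan '[[[-0.001,0.002,-0.001],[0.4,0.6,0],10],[[-0.001,0.001,-0.001],[0.4,0.6,-1],10],[[0,0,0],[0,0,-1.5],10],[[0,0,0],[0,0,-1.5],10],[[0,0,0],[0,0,-1],10],[[0,0,0],[0,0,-1],10],[[0,0,0],[0,0,0],10],[[0,0,0],[0,0,0],10],[[0,0,0],[0,0,0],10],[[0,0,0],[0,0,0],10]]'

```text
clock: 22.05
ee_pos: [0.4634, 0.4139, 0.0245]
tcp_rot: [-0.0, 0.732, 0.681, -0.0]
force: [-0.2, 1.3, -1.2]
finger_gap: 0.282
```

```bash
python3 - <<'E'
from h import *
s=state();status();c=viewer.camera("scene")
crop(c["color"],190,190,100,75,8,"pics/s23c.png")
E
```

```text
t 22.05 pos [463.4 413.9  24.5] toolx yaw-90deg -0.0725 fix tilt rx 0.0004 ry -0.0008 F [-0.2  1.3 -1.2] gap mm 25.8
```

View pics/s23c.png

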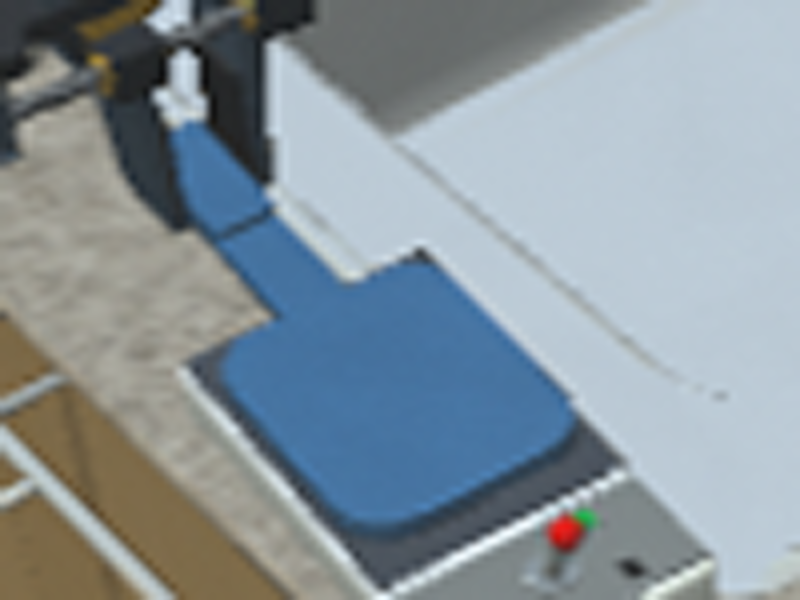

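Request:
step_arm --plan '[[[0,0,0],[0,0,-0.5],10],[[0,0,0],[0,0,-0.5],10],[[0,0,0],[0,0,-0.5],10],[[0,0,0],[0,0,0],10],[[0,0,0],[0,0,0],10],[[0,0,0],[0,0,0],10],[[0,0,0],[0,0,0],10],[[0,0,0],[0,0,0],10],[[0,0,0],[0,0,0],10],[[0,0,0],[0,0,0],10]]'

```text
clock: 22.93
ee_pos: [0.4635, 0.414, 0.0238]
tcp_rot: [0.0, 0.732, 0.681, -0.0]
force: [-1.3, 0.9, 1.2]
finger_gap: 0.28
```

```bash
python3 - <<'E'
from bl import *
s=state();status(s);zt=.044;yaw=-.072;print(s["moment"])
for n,roi,ctr in(("top",(240,250,80,60),(450.3,277.5)),("scene",(190,190,100,75),(451.0,273.7))):
    a,b,r,f,k=slab(viewer.camera(n),zt,roi,yaw)
    rows=[];b0=b.min()
    for d in range(15,105,15):
        q=abs(b-b0-d)<3;rows.append(((a[q].min()+a[q].max())/2,a[q].max()-a[q].min()))
    am=np.median([x[0] for x in rows]); q=(abs(a-am)>18)&(abs(a-am)<32);y0,y1=b[q].min(),b[q].max()
    c=r*am+f*(y0+y1)/2
    print(n,'len',y1-y0,'centre',c,'err',(c-ctr)@r,(c-ctr)@f)
c=viewer.camera("top");crop(c["color"],240,250,80,60,10,"pics/t24c.png")
E
```

```text
t 22.93 pos [463.5 414.   23.8] toolx yaw-90deg -0.0723 fix tilt rx 0.0001 ry -0.0000 F [-1.3  0.9  1.2] gap mm 25.5
[-0.27772323  0.1228261  -0.07277518]
top len 107.56655519875244 centre [450.2354924  278.25448752] err -0.1186166498677127 0.7478921975428984
scene len 107.98310285159533 centre [450.49322169 275.38727701] err -0.6268443161479539 1.6464489589258162
```

View pics/t24c.png

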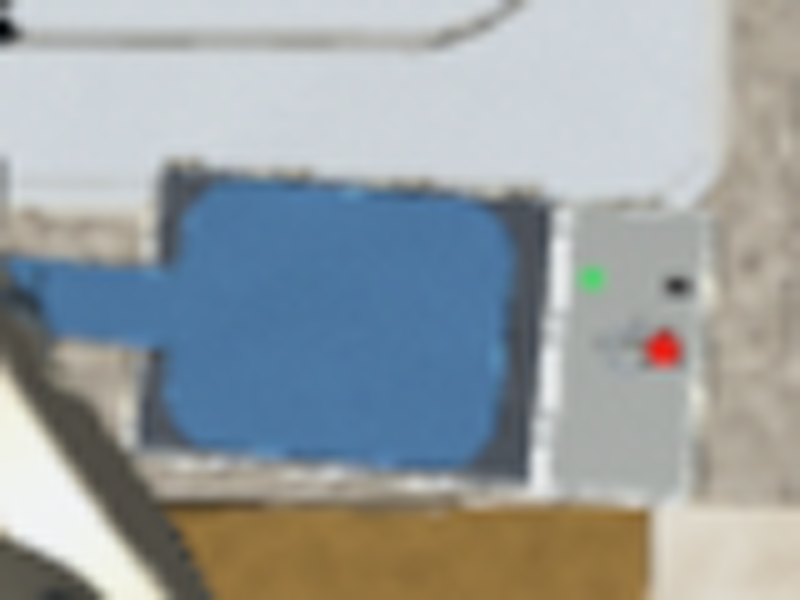

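Request:
step_arm --plan '[[[0,0,0],[0,-0.8,0.3],10],[[0,0,0],[0,-0.7,0],10],[[0,0,0],[0,0,0],10],[[0,0,0],[0,0,-0.5],10],[[0,0,0],[0,0,-0.3],10],[[0,0,0],[0,0,0],10],[[0,0,0],[0,0,0],10],[[0,0,0],[0,0,0],10],[[0,0,0],[0,0,0],10],[[0,0,0],[0,0,0],10]]'

```text
clock: 23.92
ee_pos: [0.4637, 0.4126, 0.0238]
tcp_rot: [0.0, 0.732, 0.681, 0.0]
force: [0.1, 0.5, 2.0]
finger_gap: 0.28
```

```bash
python3 - <<'E'
from bl import *
s=state();status(s);zt=.044;yaw=-.072
for n,roi,ctr in(("top",(240,250,80,60),(450.3,277.5)),("scene",(190,190,100,75),(451.0,273.7))):
    a,b,r,f,k=slab(viewer.camera(n),zt,roi,yaw)
    rows=[];b0=b.min()
    for d in range(15,105,15):
        q=abs(b-b0-d)<3;rows.append(((a[q].min()+a[q].max())/2,a[q].max()-a[q].min()))
    am=np.median([x[0] for x in rows]); q=(abs(a-am)>18)&(abs(a-am)<32);y0,y1=b[q].min(),b[q].max()
    c=r*am+f*(y0+y1)/2
    print(n,'len',y1-y0,'centre',c,'err',(c-ctr)@r,(c-ctr)@f,np.round([x[0] for x in rows],1))
E
```

```text
t 23.92 pos [463.7 412.6  23.8] toolx yaw-90deg -0.0722 fix tilt rx -0.0004 ry 0.0006 F [0.1 0.5 2. ] gap mm 25.5
top len 108.90047828932683 centre [450.25114648 276.56927325] err 0.018227494168646937 -0.9318297644693326 [429.  427.8 429.8 428.6 430.4 429.4]
scene len 108.50246798891999 centre [450.5434499  274.10690785] err -0.48463929439333925 0.37301038301705497 [429.5 430.1 429.7 429.2 429.7 430.3]
```

Request:
step_arm --plan '[[[0,0,0],[0,0,0],27],[[0,0,0],[0,0,0],29],[[0,0,0],[0,0,0],34],[[0,0,0],[0,0,0],40],[[0,0,0],[0,0,0],40],[[0,0,0],[0,0,0],40],[[0,0,0],[0,0,3],40],[[0,0,0],[0,0,8],40],[[0,0,0],[0,0,15],40],[[0,0,0],[0,0,25],40]]' --grip_force 20

```text
clock: 24.85
ee_pos: [0.4612, 0.4105, 0.0725]
tcp_rot: [-0.0, 0.732, 0.681, -0.004]
force: [-0.3, 0.4, 0.1]
finger_gap: 0.442
```

```bash
python3 - <<'E'
from bl import *
s=state();status(s);zt=.044;yaw=-.072
for n,roi,ctr in(("top",(240,250,80,60),(450.3,277.5)),("scene",(190,190,100,75),(451.0,273.7))):
    a,b,r,f,k=slab(viewer.camera(n),zt,roi,yaw)
    rows=[];b0=b.min()
    for d in range(15,105,15):
        q=abs(b-b0-d)<3;rows.append(((a[q].min()+a[q].max())/2,a[q].max()-a[q].min()))
    am=np.median([x[0] for x in rows]); q=(abs(a-am)>18)&(abs(a-am)<32);y0,y1=b[q].min(),b[q].max()
    c=r*am+f*(y0+y1)/2
    print(n,'len',y1-y0,'centre',c,'err',(c-ctr)@r,(c-ctr)@f,np.round([x[0] for x in rows],1))
c=viewer.camera("wrist");cv2.imwrite("pics/w26.png",c["color"]);P=wristpose(s,c);np.savez("w26.npz",P=P,K=c["K"])
E
```

```text
t 24.85 pos [461.2 410.5  72.5] toolx yaw-90deg -0.0723 fix tilt rx 0.0046 ry -0.0061 F [-0.3  0.4  0.1] gap mm 40.3
top len 109.2378518346298 centre [450.26328143 276.73752297] err 0.018227494168599326 -0.7631429918179194 [429.  427.8 429.8 428.6 430.4 429.4]
scene len 109.4445121500957 centre [450.96780528 273.60405574] err -0.025209283699254594 -0.09801169757073895 [430.6 430.1 429.7 430.1 429.7 430.4]
```

View pics/w26.png

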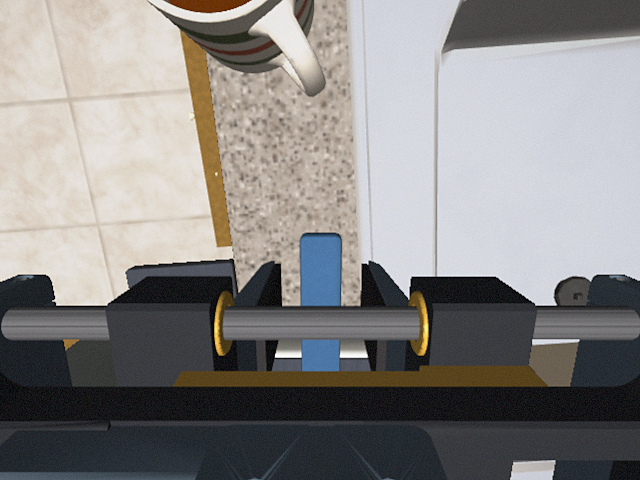

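Request:
step_arm --plan '[[[0.002,-0.003,0],[0,0,25],30],[[0.002,-0.003,0],[0,0,20],10],[[0,0,0],[-2,-20,5],0],[[0,0,0],[-2,-35,0],0],[[0,0,0],[-2,-38,0],0],[[0,0,0],[-2,-38,0],0],[[0,0,0],[-2,-38,0],0],[[0,0,0],[-2,-38,0],0],[[0,0,0],[-2,-30,0],0],[[0,0,0],[-2,-15,0],0]]' --grip_force 20

```text
clock: 25.83
ee_pos: [0.4431, 0.1538, 0.1263]
tcp_rot: [0.0, 0.73, 0.684, 0.004]
force: [0.8, 0.6, 1.0]
finger_gap: 0.005
```

Request:
step_arm --plan '[[[0,0,0],[0,-10,0],0],[[0,0,0],[0,0,0],0],[[0,0,0],[0,0,0],0],[[0,0,0],[0,0,0],0],[[0,0,0],[0,0,0],0],[[0,0,0],[0,0,0],0],[[0,0,0],[0,0,0],0],[[0,0,0],[0,0,0],0],[[0,0,0],[0,0,0],0],[[0,0,0],[0,0,0],0]]'

```text
clock: 26.67
ee_pos: [0.4416, 0.143, 0.1255]
tcp_rot: [-0.0, 0.73, 0.683, 0.003]
force: [0.4, -0.6, -0.2]
finger_gap: 0.002
```

```bash
python3 - <<'E'
from h import *
s=state();status(s)
c=viewer.camera("wrist");cv2.imwrite("pics/w27.png",c["color"]);P=wristpose(s,c);np.savez("w27.npz",P=P,K=c["K"])
print(w2pix(c,[[.4441,.1685,.0632],[.445,.1815,.034],[.4518,.2753,.034]],P))
E
```

```text
t 26.67 pos [441.6 143.  125.5] toolx yaw-90deg -0.0664 fix tilt rx -0.0042 ry 0.0038 F [ 0.4 -0.6 -0.2] gap mm 0.2
[[322.21191211 219.60285258]
 [321.97339746 196.17201526]
 [322.88519025  61.21380464]]
```

View pics/w27.png

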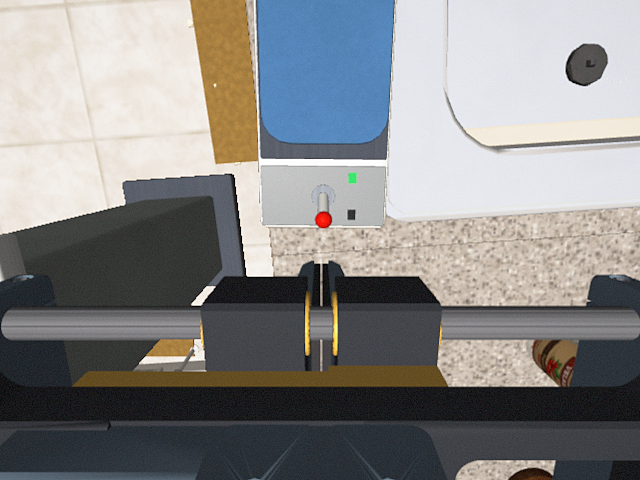

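Request:
step_arm --plan '[[[-0.002,0.002,-0.003],[1,-4,-10],0],[[-0.002,0.002,-0.003],[1,-4,-20],0],[[0,0,0],[0,0,-20],0],[[0,0,0],[0,0,-18],0],[[0,0,0],[0,0,-10],0],[[0,0,0],[0,0,-5],0],[[0,0,0],[0,0,0],0],[[0,0,0],[0,0,0],0],[[0,0,0],[0,0,0],0],[[0,0,0],[0,0,0],0]]'

```text
clock: 27.55
ee_pos: [0.4446, 0.133, 0.0369]
tcp_rot: [0.001, 0.733, 0.681, 0.0]
force: [-0.7, 0.6, 0.0]
finger_gap: 0.001
```

```bash
python3 - <<'E'
from h import *
s=state();status(s)
c=viewer.camera("wrist");crop(c["color"],220,120,200,150,4,"pics/w28c.png")
c=viewer.camera("scene");crop(c["color"],180,170,130,100,6,"pics/s28c.png")
E
```

```text
t 27.55 pos [444.6 133.   36.9] toolx yaw-90deg -0.0738 fix tilt rx 0.0004 ry 0.0017 F [-0.7  0.6  0. ] gap mm 0.1
```

View pics/w28c.png

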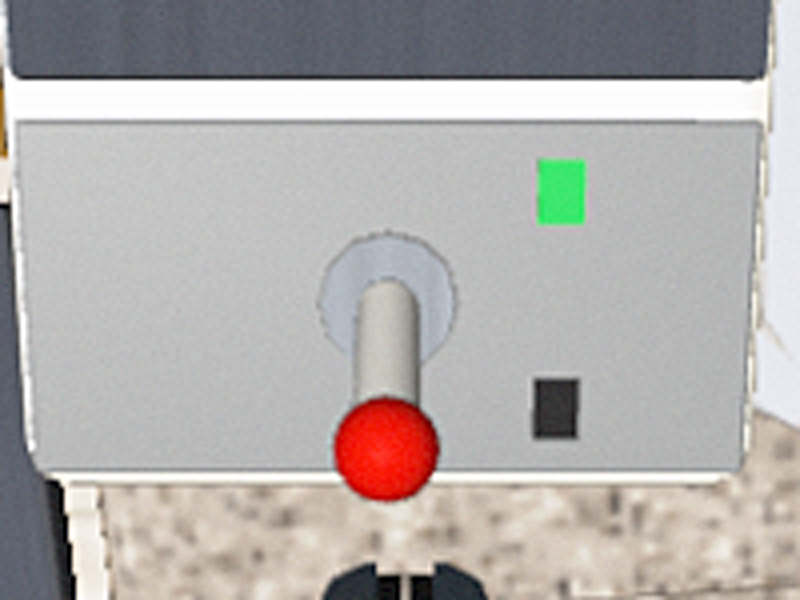

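View pics/s28c.png

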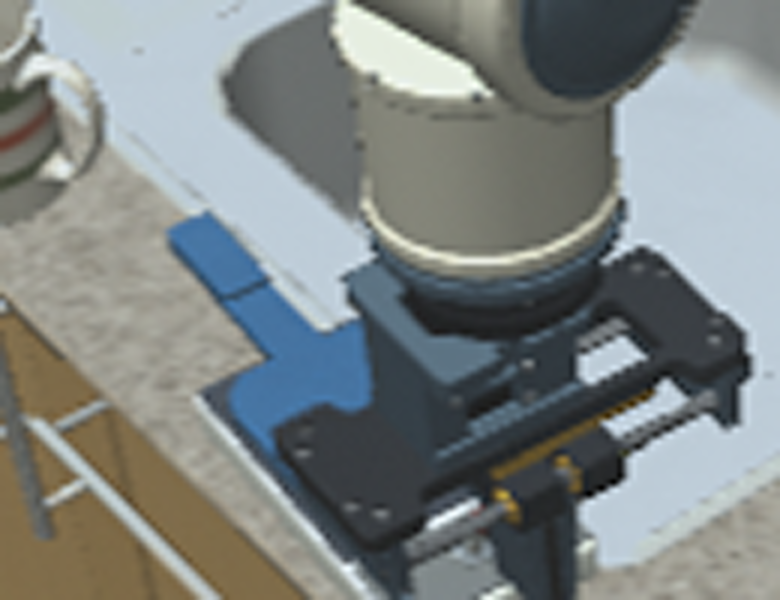

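Request:
step_arm --plan '[[[0,0,0],[0,4,0],0],[[0,0,0],[0,4,0],0],[[0,0,0],[0,4,0],0],[[0,0,0],[0,4,0],0],[[0,0,0],[0,4,0],0],[[0,0,0],[0,4,0],0],[[0,0,0],[0,4,0],0],[[0,0,0],[0,1,0],0],[[0,0,0],[0,0,0],0],[[0,0,0],[0,0,0],0]]'

```text
clock: 28.48
ee_pos: [0.4454, 0.1663, 0.0384]
tcp_rot: [0.002, 0.732, 0.681, 0.002]
force: [0.3, 0.4, -0.2]
finger_gap: 0.008
```

```bash
python3 - <<'E'
from h import *
s=state();status(s)
c=viewer.camera("wrist");crop(c["color"],220,120,200,150,4,"pics/w29c.png")
E
```

```text
t 28.48 pos [445.4 166.3  38.4] toolx yaw-90deg -0.0725 fix tilt rx -0.0003 ry 0.0049 F [ 0.3  0.4 -0.2] gap mm 0.7
```

View pics/w29c.png

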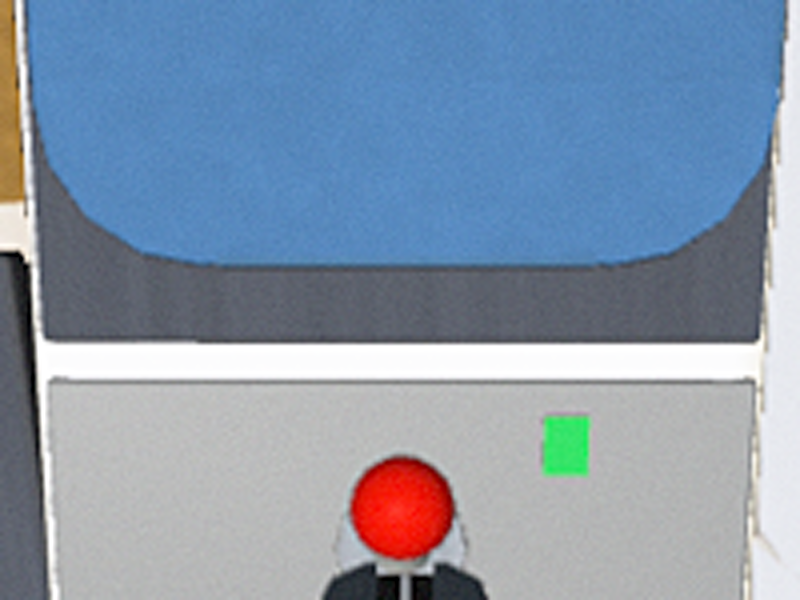

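```bash
python3 - <<'E'
from h import *
s=state();c=viewer.camera("wrist");P=wristpose(s,c)
print(pix2w(c,[(402.5/4-.5+220,507.5/4-.5+120)]*2,[.063,.066],P)*1000)
E
```

```text
[[446.63771188 194.72955337  63.        ]
 [446.68297022 195.49499261  66.        ]]
```

Request:
step_arm --plan '[[[0,0,0],[0,-5,0],0],[[0,0,0],[0,-10,0],0],[[0,0,0],[0,-15,0],0],[[0,0,0],[0,-15,5],0],[[0,0,0],[0,-5,20],0],[[0,0,0],[0,0,30],0],[[0,0,0],[0,0,30],0],[[0,0,0],[0,0,25],0],[[0,0,0],[0,0,10],0],[[0,0,0],[0,0,0],0]]'

```text
clock: 29.42
ee_pos: [0.4424, 0.1054, 0.1623]
tcp_rot: [0.0, 0.734, 0.68, -0.0]
force: [0.2, -0.7, -0.6]
finger_gap: 0.005
```

```bash
python3 - <<'E'
from bl import *
s=state();status(s);zt=.044;yaw=-.072
for n,roi,ctr in(("top",(240,250,80,60),(450.3,277.5)),("scene",(190,190,100,75),(451.0,273.7))):
    c=viewer.camera(n);cv2.imwrite(f"pics/{n}30.png",c["color"])
c=viewer.camera("wrist");cv2.imwrite("pics/w30.png",c["color"])
E
```

```text
t 29.42 pos [442.4 105.4 162.3] toolx yaw-90deg -0.0763 fix tilt rx 0.0011 ry 0.0000 F [ 0.2 -0.7 -0.6] gap mm 0.5
```

View pics/w30.png

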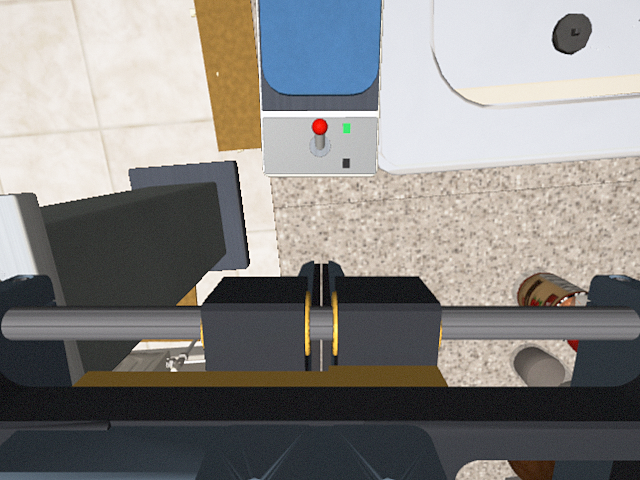

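View pics/scene30.png

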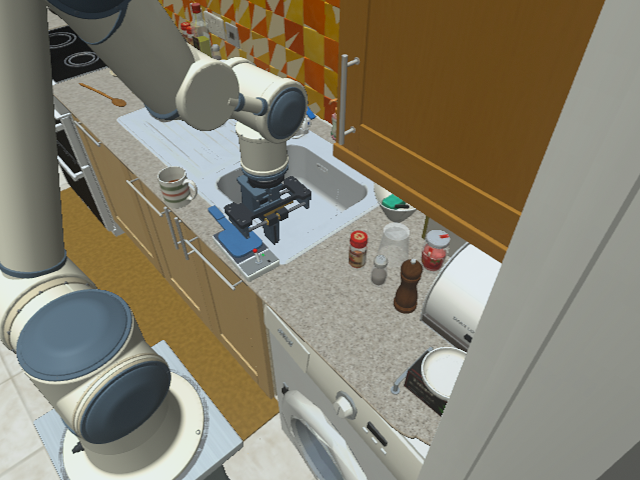

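View pics/top30.png

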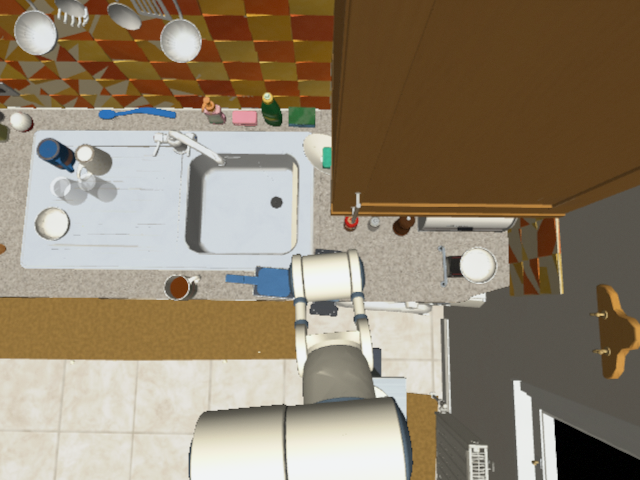

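```bash
python3 - <<'E'
from h import *
s=state();status(s);print(np.abs(s["qvel"]).max())
print(ticket.close_job())
E
```

```text
t 29.57 pos [441.  105.7 159.6] toolx yaw-90deg -0.0761 fix tilt rx 0.0014 ry -0.0041 F [-0.9 -0.1 -0.2] gap mm 0.6
0.017801395168747257
the job is handed in; nothing more can be done
None
```

The job was handed in at about 29.6 s of the 61 s allowed. The board is on the plate, the switch is on, and the stack is still standing.

**What I did:** I pulled the board by its handle out under the rail. The carton came to rest on the worktop with the bowl still on it. I then set the board down on the warming plate with its handle to the left, let go, flipped the switch to on with closed fingers, and backed off.

**Last checks:**
- **Board position:** After release, the slab centre was within about 0.8 mm (top camera) and 0.1 mm (scene camera) of the centre of the dark area. It is in line with the plate to within what I could measure. The last wrist image still shows the slab lined up on the dark area.
- **Switch:** I measured the red ball at y ≈ 195 mm, leaning left, which is where it should be for on. The later images agree.
- **Other things:** The carton, bowl, mug, jars, mill and tumbler look undisturbed in the final images. The largest force I read between moves was about 10 N.

**What failed or disagreed:**
- **First grasp:** It missed, because the fingers closed just above the handle. The fingertips are about 10 mm behind the TCP, not 11 mm ahead of it as stated. I regrasped lower using the force readings. Nothing moved on that first try.
- **Grip setting:** I gripped the board a second time, deeper and at 60 N, before lifting it.
- **Camera agreement:** The cameras differed by up to about 4 mm on the plate and 6–7 mm on the rail and handle, mostly in y. I judged the placing by where the board lay relative to the plate in each image.

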